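# Load matched turbo rotors into their balancing carriers

## Robot

A 6-joint arm with a two-finger parallel gripper is mounted at the origin on a cart in front of the work surface, level with it; the furniture and walls round the work are solid. World frame = base frame: x ahead of the robot, y to its left, z up, the work surface at z = 0. Lengths are in m, angles in rad, forces in N, time in s.
With the tool pointing down it reaches from about 0.375 to 0.975 m from the base axis. Payload 3.8 kg.
Tool frame: the origin (TCP) lies midway between the tips of the shut fingers; the grasp point (between the pads) lies 19 mm behind it; z points along the fingers, y is the line along which they close (so a half turn about z gives the same grasp; the last joint's range is limited). The gripper opens to 85 mm and grips with 20 to 120 N. Pads are 22 mm wide; open, the fingers measure 114 mm over their backs; the gripper's body (76 mm by 85 mm) begins 54 mm behind the grasp point. The pads swing forward as they close: fully open they stand 13 mm farther back than shut.
Start: joints at [1.121, 0.264, 1.604, -0, 1.274, -0.037], TCP at [0.271, 0.618, 0.202] pointing down, gripper open.
Joint ranges: [-2.63, 2.63], [-0.94, 2.18], [0.31, 2.57], [-1.31, 4.45], [0, 2.66], [-2.55, 2.55]. Speed limits (rad/s): [2.57, 2.57, 3.14, 3.14, 3.14, 3.14].

## Interface

Orientations are given as a rotation vector (axis times angle).
In Python, from workcell import status, read_camera, workorder, masks_of gives the robot as it stands.
- The arm moves only by the tool drive_tool, never from a script. Its argument "rows" is a list of rows, each a list of 7 numbers: the turn, a rotation vector about the tool's x, y, z in degrees, then the shift along the tool's x, y, z in m, then the opening, from 0 (shut) to 1 (fully open). In form: [[ax, ay, az, tx, ty, tz, claw], ...]. A call has 1 to 8 rows; each row shifts and turns the commanded pose from where the row before left it, along the tool's axes as they then stand; what a row does not reach is not made up. A row lasts 1/12 s, in which the tool goes at most 41.7 mm and 7.16 degrees, less where a joint would pass 70% of its speed; a pose out of reach is approached as far as the arm can. A call is refused whole if a number of a shift passes 0.0417 or a number of a turn 7.16, either way. A call with a gripper value outside its range is refused whole. The fingers move at their own pace and stop on an object; "force" is the grip in N (left out, the last holds). Time passes only in rows, so rows that do not move let the fingers close. It gives the time, the measured TCP pose, the force, the opening and the grip force at its end, in the units of the state.
- status.read_state(): the state, without advancing time (a new reading comes with each control period).
- read_camera(name): name is "scene" or "top" or "wrist"; returns a dict with "color" (400x640x3 uint8, red, green, blue), "intrinsics" (3x3 intrinsics, pixels), "world_from_camera" (4x4, takes a point from camera to world coordinates); the wrist camera has in their place "mount" (4x4, takes a point from camera to tool coordinates, whose origin is the TCP and whose axes are the flange's). Camera axes: x right, y up, looking along -z (the intrinsics and any distortion apply to the point x, -y, -z); pixel columns grow to the right and rows downward; lengths in m; the calibration is good to about 2 mm. A picture is of the moment at which its call begins: read the wrist's pose just before it. There is no depth.
- workorder.finish_job(): hands the job in; it is judged then, once.
Trained networks look in a picture, given as the dict that the camera call returned (one of the last four; its "shot" number tells which), for a name from the list of things; names that differ only in an ending like _2 or _b are one class to them, and where a whole thing is asked for, a point or a joint stands for the part that bears it (a point fixed in the world has none). Each returns a list of dicts, best first, with "score" (0 to 1); they miss things now and then, are a little off and sometimes report something else, mostly with a low value. They report only what shows in the picture. A call takes as long as a camera call. They do not tell look-alikes from the thing itself.
- masks_of(picture, name): "mask" (400x640 bool, what is visible of it) and "bbox" ([left, top, right, bottom] in pixels, round what is visible of it).
The state is a dict: "time": time; "q": joint angles; "joint_vel": joint speeds; "joint_torque": joint torques, N m; "tool_pos": TCP position; "tcp_rot": TCP orientation; "wrist_force": force on the tool from outside, world axes, zero at the start; "torque": the same for the moment, N m; "width": opening from 0.0 (shut) to 1.0 (fully open); "grip_force": force on a finger pad.
Only numpy, scipy, OpenCV 4.12 (cv2) and the standard library are available. Lean on these libraries where they do the work, as an engineer would, in place of code of your own. Each camera call takes 0.05 s, during which the arm holds its last target. There are 200 camera calls.

## Task

Two turbo rotors are going to the balancing machine, and each consists of a turbine shaft and its own compressor wheel, the one standing right beside it. Load each rotor into one of the two grey plastic carriers: the turbine shaft upright with its nose down in the carrier's round hole, the compressor wheel flat, vanes up, between the four black pegs of that same carrier; either rotor may have either carrier. Set every part down rather than dropping it, tip no shaft over, and leave the odd compressor wheel that has no shaft beside it where it is.

Things in the scene. Friction and masses are not known exactly. Their poses are not given: they have to be found in the camera images.
- turbine_shaft_1: Steel turbine wheel with shaft, upright, nose down. Origin: centre of the nose's underside, z up the shaft. Nose 12 mm wide, z 0 to 6; vaned wheel 60 mm wide, z 6 to 31; shaft 17 mm thick to z 80, narrowing to 9 mm at its tip, z 157 (13 mm at z 115). 0.34 kg, centre of mass at z 44. Yaw irrelevant. At the start its own wheel, comp_wheel_1, stands about 85 mm away.
- turbine_shaft_2: Steel turbine wheel with shaft, upright, nose down. Origin: centre of the nose's underside, z up the shaft. Nose 12 mm wide, z 0 to 6; vaned wheel 60 mm wide, z 6 to 31; shaft 17 mm thick to z 80, narrowing to 9 mm at its tip, z 157 (13 mm at z 115). 0.34 kg, centre of mass at z 44. Yaw irrelevant. At the start its own wheel, comp_wheel_2, stands about 85 mm away.
- comp_wheel_1: Aluminium compressor wheel, flat, vanes up: 69 mm across (widest 2 mm up, so grip the rim low, near the underside), 28 mm high, 0.12 kg. Origin: centre of the underside, z up; yaw irrelevant. Belongs to turbine_shaft_1, beside which it stands at the start.
- comp_wheel_2: Aluminium compressor wheel, flat, vanes up: 69 mm across (widest 2 mm up, so grip the rim low, near the underside), 28 mm high, 0.12 kg. Origin: centre of the underside, z up; yaw irrelevant. Belongs to turbine_shaft_2, beside which it stands at the start.
- odd_wheel: Aluminium compressor wheel, flat, vanes up: 69 mm across (widest 2 mm up, so grip the rim low, near the underside), 28 mm high, 0.12 kg. Origin: centre of the underside, z up; yaw irrelevant. Belongs to neither shaft and stands by itself, at least 180 mm from both; it is to be left alone.
- carrier_1: Fixed grey plastic plate, 90 (x) by 200 (y) by 14 mm. Origin: centre of underside. Shaft hole at x 0, y -50: 28 mm wide, 5.5 mm deep (floor at z 8.5). Wheel nest at x 0, y +50 on a cork pad (z 14), between 4 black pegs at x +-35, y 50 +-30: 12 mm thick, 14 mm high, tapered, 5 mm clear of the wheel; open 47 mm wide to +-x: fingers closing along the carrier's x fit.
- carrier_2: Fixed grey plastic plate, 90 (x) by 200 (y) by 14 mm. Origin: centre of underside. Shaft hole at x 0, y -50: 28 mm wide, 5.5 mm deep (floor at z 8.5). Wheel nest at x 0, y +50 on a cork pad (z 14), between 4 black pegs at x +-35, y 50 +-30: 12 mm thick, 14 mm high, tapered, 5 mm clear of the wheel; open 47 mm wide to +-x: fingers closing along the carrier's x fit.
There are look-alikes about, which are no part of the job. What is shaped like the comp_wheel_1 but orange or red is not meant.

How it is judged:
By the outcome, as a careful person would: the job done as asked, in the order asked, and still so for the second after the job is handed in, with the robot touching nothing.
It also fails if it takes over 106 s, if anything falls off the work surface, if the arm or the gripper's body presses on something with over 40 N, if the wrist force passes 120 N, or if a joint passes its speed limit or range.

## Working session

There is one attempt and no reset: what is moved stays moved. The work goes in short steps, Python scripts to look and compute and a tool call to move; the robot and the scene stay as the last step left them, time stands still between calls to the robot, and variables do not carry over. Pictures are saved under pics/ and viewed, at most 14 in all, crops included, and the job is handed in when it is done.

Besides the shell and the picture viewer there is one more tool, called after ">>>" by a JSON object that holds its "name" and its "arguments", one argument or row to a line. drive_tool: Moves the arm, as the interface text tells. Its arguments: {"type":"object","properties":{"rows":{"type":"array"},"force":{"type":"number"}},"required":["rows"]}

```bash
mkdir -p pics; cat > h.py <<'E'
import numpy as np, cv2
from workcell import status, read_camera, workorder, masks_of
from scipy.spatial.transform import Rotation as R
def save(p,n): cv2.imwrite(f'pics/{n}.png',p['color'][:,:,::-1])
def wfc(p,s=None):
    if 'world_from_camera' in p: return np.array(p['world_from_camera'])
    T=np.eye(4);T[:3,:3]=R.from_rotvec(s['tcp_rot']).as_matrix();T[:3,3]=s['tool_pos'];return T@np.array(p['mount'])
def p2w(p,u,v,z,s=None):
    K=np.array(p['intrinsics']);T=wfc(p,s)
    d=T[:3,:3]@np.array([(u-K[0,2])/K[0,0],-(v-K[1,2])/K[1,1],-1]);o=T[:3,3]
    return o+d*(z-o[2])/d[2]
def w2p(p,X,s=None):
    K=np.array(p['intrinsics']);T=wfc(p,s);c=T[:3,:3].T@(np.array(X)-T[:3,3]);return K[0,0]*c[0]/-c[2]+K[0,2],K[1,1]*-c[1]/-c[2]+K[1,2]
E
python3 - <<'E'
from h import *
s=status.read_state();print(s)
for n in('scene','top'):
    p=read_camera(n);save(p,n+'0');print(n,[k for k in p],p['intrinsics'],np.round(p['world_from_camera'],3))
    for nm in('turbine_shaft_1','comp_wheel_1','carrier_1'):
        for m in masks_of(p,nm):
            b=m['bbox'];print(nm,round(m['score'],2),b,np.round(p2w(p,(b[0]+b[2])/2,(b[1]+b[3])/2,0.01),3)[:2])
E
```

```text
{'time': 0.0, 'q': array([ 1.12110008e+00,  2.64764194e-01,  1.60535498e+00,  1.58937130e-05,
        1.27372273e+00, -3.69150470e-02]), 'joint_vel': array([ 5.62290940e-04,  2.25299424e-03, -1.07986126e-04,  3.84708416e-06,
       -5.00091713e-04,  1.07049068e-03]), 'joint_torque': array([ 2.54777960e-04, -5.15081334e+01, -3.67322373e+01,  1.31628229e-05,
        1.26481365e-02, -2.38415964e-06]), 'tool_pos': array([0.27044185, 0.61758678, 0.20056495]), 'tcp_rot': array([-0.64369443, -3.07437037,  0.0034227 ]), 'wrist_force': array([-0.38012507, -1.05819924,  0.1059752 ]), 'torque': array([-0.01469633,  0.00550341,  0.02690554]), 'grip_force': 0.0, 'width': 0.9994278374480916}
scene ['color', 'intrinsics', 'world_from_camera', 'shot'] [[418.02161563   0.         318.9349563 ]
 [  0.         418.02161563 191.34904364]
 [  0.           0.           1.        ]] [[ 0.583  0.56  -0.589  0.018]
 [-0.813  0.402 -0.422 -0.343]
 [ 0.     0.724  0.689  0.647]
 [ 0.     0.     0.     1.   ]]
turbine_shaft_1 0.81 [218.5, 119.1, 241.1, 180.6] [0.555 0.312]
turbine_shaft_1 0.72 [310.4, 164.3, 34
[... 540 characters left out ...]
        0.           1.        ]] [[ 0.00e+00  9.96e-01 -8.80e-02  4.70e-01]
 [-1.00e+00 -1.00e-03 -1.40e-02  3.10e-02]
 [-1.40e-02  8.80e-02  9.96e-01  1.03e+00]
 [ 0.00e+00  0.00e+00  0.00e+00  1.00e+00]]
turbine_shaft_1 0.97 [222.9, 208.1, 253.9, 231.1] [0.496 0.255]
turbine_shaft_1 0.83 [327.8, 202.9, 355.0, 224.2] [ 0.512 -0.016]
comp_wheel_1 0.96 [350.6, 238.5, 379.8, 266.1] [ 0.411 -0.077]
comp_wheel_1 0.74 [299.2, 217.9, 322.3, 241.8] [0.469 0.065]
comp_wheel_1 0.63 [255.9, 231.8, 281.9, 257.9] [0.43  0.174]
comp_wheel_1 0.62 [200.8, 219.3, 222.8, 246.2] [0.461 0.324]
carrier_1 0.81 [239.0, 138.5, 315.8, 169.6] [0.67  0.154]
carrier_1 0.72 [350.9, 136.9, 428.2, 181.0] [ 0.656 -0.144]
```

View pics/scene0.png

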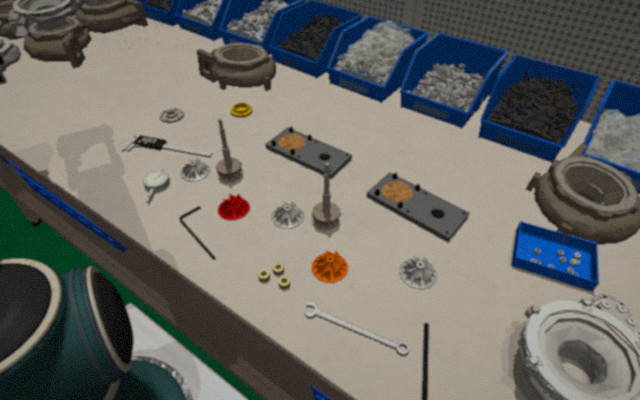

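View pics/top0.png

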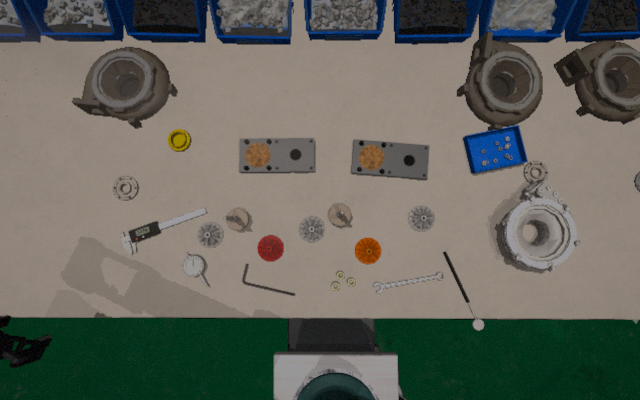

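The top view shows both shafts, at (237,219) and (340,215). Their silver wheels are at (210,235) and (312,229), and the odd wheel is at (421,218). The red and orange look-alikes are at (271,248) and (368,250). The carriers are at (277,155) and (390,160), with their holes on the right (-y). Next I'll fit positions from both cameras and check them with the wrist camera.

```bash
cat >> h.py <<'E'
from scipy.optimize import least_squares
a=np.linspace(0,2*np.pi,48,endpoint=False)
ring=lambda r,z:np.c_[r*np.cos(a),r*np.sin(a),0*a+z]
SH=np.vstack([ring(.006,0),ring(.03,.008),ring(.03,.029),ring(.0085,.08),ring(.0045,.157)])
WH=np.vstack([ring(.0345,.002),ring(.0345,.003),ring(.008,.028)])
bx=lambda x,y,z:np.array([[i*x,j*y,k] for i in(-1,1) for j in(-1,1) for k in(0,z)])
CA=np.vstack([bx(.045,.1,.014)])
def silh(p,M,x,y,yaw=0,z=0,s=None):
    P=R.from_euler('z',yaw).apply(M)+[x,y,z]
    return np.array([w2p(p,q,s) for q in P])
def bb(U): return np.r_[U.min(0),U.max(0)]
def fit(obs,M,g,z=0):
    """obs: list of (picture,bbox,state)"""
    f=lambda q:np.hstack([bb(silh(p,M,*q,0,z,s))-(np.array(b)) for p,b,s in obs])
    r=least_squares(f,g,loss='soft_l1');return r.x,r.fun
E
python3 - <<'E'
from h import *
ps=[read_camera('scene'),read_camera('top')]
D={}
for nm in('turbine_shaft_1','comp_wheel_1','carrier_1'): D[nm]=[masks_of(p,nm) for p in ps]
G={'S1':('turbine_shaft_1',SH,(.47,.24)),'S2':('turbine_shaft_1',SH,(.48,-.02)),'W1':('comp_wheel_1',WH,(.45,.32)),'W2':('comp_wheel_1',WH,(.46,.06)),'odd':('comp_wheel_1',WH,(.49,-.22))}
for k,(nm,M,g) in G.items():
    obs=[]
    for p,ms in zip(ps,D[nm]):
        e=bb(silh(p,M,*g));
        c=[m for m in ms if np.hypot(*((np.array(m['bbox'])-e)[[0,1]]+(np.array(m['bbox'])-e)[[2,3]])/2)<18]
        if c: obs.append((p,np.array(c[0]['bbox'])+[.0,0,0,0],None))
    if obs:
        x,r=fit(obs,M,g);print(k,len(obs),np.round(x,4),np.round(r,1))
p=ps[1]
for m in D['carrier_1'][1]:
    c,_=cv2.findContours(m['mask'].astype(np.uint8),0,1);c=max(c,key=cv2.contourArea).reshape(-1,2)
    W=np.array([p2w(p,u,v,.014)[:2] for u,v in c+0.5]).astype(np.float32);print('carrier',cv2.minAreaRect(W))
p=read_camera('wrist');save(p,'w0');print(np.round(p['mount'],4),p['intrinsics'])
E
```

```text
S1 2 [0.494  0.2535] [-1.1 -1.7  2.3  3.6  0.7 -0.6 -1.7  0.5]
S2 2 [ 0.5082 -0.0149] [ 0.1 -1.   2.3  4.6 -1.3  0.3 -0.6  0.3]
W1 2 [0.4574 0.3284] [ 3.2  0.9 -0.7 -3.  -3.6  1.5  1.4 -0.3]
W2 1 [0.4702 0.0629] [-0.7 -0.4  0.7  0.4]
carrier ((0.6529209017753601, -0.14533308148384094), (0.20120494067668915, 0.09117197245359421), 86.33100891113281)
carrier ((0.665601372718811, 0.15442195534706116), (0.19940023124217987, 0.09133854508399963), 89.89382934570312)
[[ 1.100e-03  9.612e-01  2.757e-01  6.990e-02]
 [ 1.000e+00 -1.000e-03 -3.000e-04  7.000e-04]
 [-0.000e+00  2.757e-01 -9.612e-01 -1.721e-01]
 [ 0.000e+00  0.000e+00  0.000e+00  1.000e+00]] [[324.35053938   0.         319.32662136]
 [  0.         324.35053938 195.77158422]
 [  0.           0.           1.        ]]
```

View pics/w0.png

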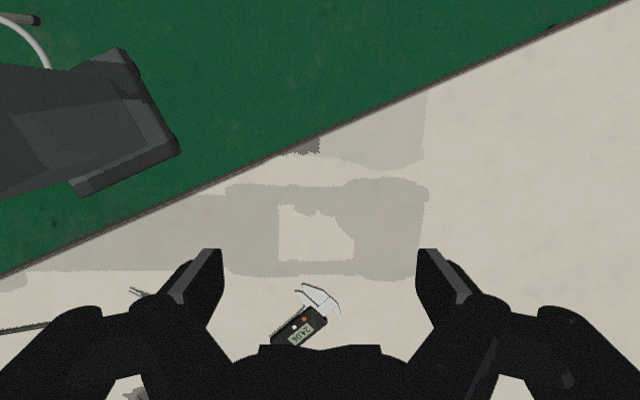

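>>> {"name": "drive_tool", "arguments": {
  "rows": [
    [0,0,6.635,0,0,-0.005,1],
    [0,0,6.635,0,0,-0.005,1],
    [0,0,6.635,0,0,-0.005,1],
    [0,0,6.635,0,0,-0.005,1],
    [0,0,6.635,0,0,-0.005,1],
    [0,0,6.635,0,0,-0.005,1],
    [0,0,6.635,0,0,-0.005,1],
    [0,0,6.635,0,0,-0.005,1]
  ]
}}

```text
time: 1.52
tool_pos: [0.2708, 0.6183, 0.2422]
tcp_rot: [-1.957, -2.458, -0.0]
wrist_force: [0.4, 0.1, -0.9]
width: 1.001
grip_force: 0.0
```

>>> {"name": "drive_tool", "arguments": {
  "rows": [
    [0,0,6.635,0,0,-0.005,1],
    [0,0,6.635,0,0,-0.005,1],
    [0,0,0,-0.0303,0.0186,0,1],
    [0,0,0,-0.0303,0.0186,0,1],
    [0,0,0,-0.0303,0.0186,0,1],
    [0,0,0,-0.0303,0.0186,0,1],
    [0,0,0,-0.0303,0.0186,0,1],
    [0,0,0,-0.0303,0.0186,0,1]
  ]
}}

```text
time: 2.18
tool_pos: [0.3829, 0.4351, 0.252]
tcp_rot: [2.221, 2.222, 0.001]
wrist_force: [0.6, -0.8, 0.6]
width: 0.999
grip_force: 0.0
```

>>> {"name": "drive_tool", "arguments": {
  "rows": [
    [0,0,0,-0.0303,0.0186,0,1],
    [0,0,0,-0.0303,0.0186,0,1],
    [0,0,0,-0.0303,0.0186,0,1],
    [0,0,0,-0.0303,0.0186,0,1],
    [0,0,0,-0.0303,0.0186,0,1],
    [0,0,0,-0.0303,0.0186,0,1],
    [0,0,0,0,0,0,1],
    [0,0,0,0,0,0,1]
  ]
}}

```text
time: 2.85
tool_pos: [0.4949, 0.2531, 0.252]
tcp_rot: [-2.226, -2.217, -0.0]
wrist_force: [0.6, 1.2, 0.7]
width: 0.998
grip_force: 0.0
```

```bash
cat > look.py <<'E'
from h import *
import sys
def look(name,G):
    s=status.read_state();p=read_camera('wrist');out=[]
    for nm in {g[0] for g in G}:
        for m in masks_of(p,nm):
            c,_=cv2.findContours(m['mask'].astype(np.uint8),0,1);out.append((nm,m))
            print(nm,round(m['score'],2),np.round(m['bbox'],0))
    im=p['color'][:,:,::-1].copy()
    for nm,M,g,z in G:
        e=bb(silh(p,M,*g,0,z,s))
        c=[m for n,m in out if n==nm and np.abs((np.array(m['bbox'])-e)).mean()<40]
        if c:
            x,r=fit([(p,c[0]['bbox'],s)],M,g,z);print(nm,'fit',np.round(x,4),np.round(r,1)); g=x
        for u in silh(p,M,*g,0,z,s): cv2.circle(im,tuple(int(round(t)) for t in u),1,(0,255,0),-1)
    cv2.imwrite(f'pics/{name}.png',im);print('tcp',np.round(s['tool_pos'],4),np.round(s['tcp_rot'],3),s['time'])
    return p,s
E
python3 - <<'E'
from look import *
look('w1',[('turbine_shaft_1',SH,(.494,.2535),0),('comp_wheel_1',WH,(.4574,.3284),0)])
E
```

```text
comp_wheel_1 0.97 [264.  68. 317. 124.]
comp_wheel_1 0.94 [240. 193. 293. 240.]
comp_wheel_1 0.68 [281. 268. 326. 307.]
turbine_shaft_1 0.89 [300. 135. 344. 192.]
turbine_shaft_1 0.83 [314. 316. 350. 352.]
turbine_shaft_1 0.44 [280. 264. 326. 310.]
turbine_shaft_1 fit [0.4985 0.2549] [-2.8 -0.4  2.8  0.3]
comp_wheel_1 fit [0.46  0.331] [-1.6 -0.5  1.6  0.7]
tcp [0.4949 0.2531 0.252 ] [-2.226 -2.217 -0.   ] 2.85
```

View pics/w1.png

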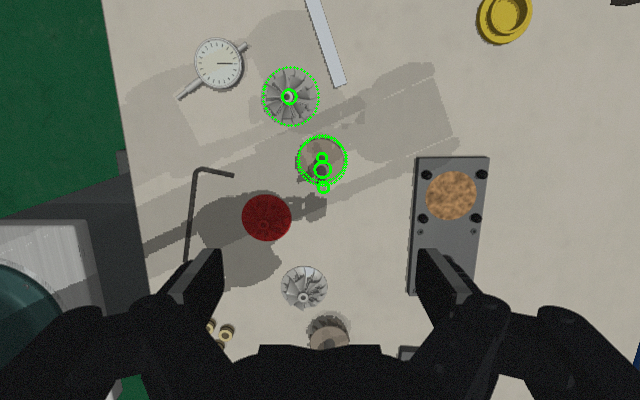

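Overlays sit on shaft 1 (322,160) and its wheel (290,96), and their spacing of 85 mm matches the description. I'll descend partway around the shaft and check centring.

>>> {"name": "drive_tool", "arguments": {
  "rows": [
    [0,0,0,0.0015,0.002,0.03,1],
    [0,0,0,0,0,0.03,1],
    [0,0,0,0,0,0.03,1],
    [0,0,0,0,0,0.03,1],
    [0,0,0,0,0,0,1],
    [0,0,0,0,0,0,1]
  ]
}}

```text
time: 3.5
tool_pos: [0.4936, 0.2566, 0.1301]
tcp_rot: [-2.218, -2.222, 0.007]
wrist_force: [0.7, 0.5, 0.5]
width: 1.002
grip_force: 0.0
```

```bash
python3 - <<'E'
from look import *
look('w2',[('turbine_shaft_1',SH,(.497,.2545),0),('comp_wheel_1',WH,(.4574,.3284),0)])
E
```

```text
turbine_shaft_1 0.91 [290. 154. 358. 261.]
comp_wheel_1 0.92 [219. 228. 287. 291.]
comp_wheel_1 0.84 [267. 321. 329. 352.]
turbine_shaft_1 fit [0.4976 0.2559] [-0.4 -3.8  0.4  0.7]
tcp [0.4936 0.2566 0.1301] [-2.218 -2.222  0.007] 3.5
```

View pics/w2.png

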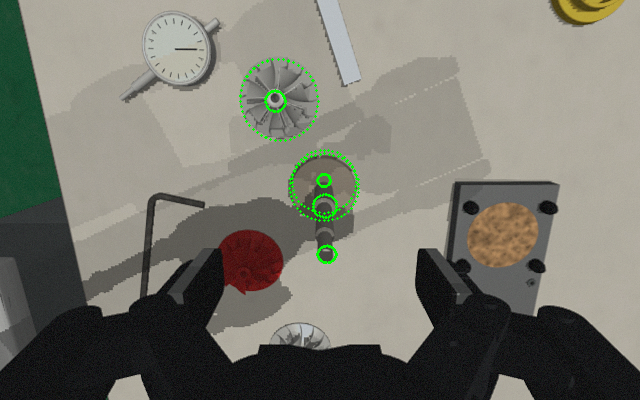

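>>> {"name": "drive_tool", "arguments": {
  "rows": [
    [0,0,0,0,0,0,1],
    [0,0,0,0,0,0,1],
    [0,0,0,0,0,0,1]
  ]
}}

```text
time: 3.9
tool_pos: [0.4969, 0.2567, 0.1335]
tcp_rot: [2.221, 2.221, 0.004]
wrist_force: [-0.5, 0.5, 0.6]
width: 1.0
grip_force: 0.0
```

```bash
python3 - <<'E'
from look import *
look('w3',[('turbine_shaft_1',SH,(.497,.2545),0),('comp_wheel_1',WH,(.4574,.3284),0)])
E
```

```text
turbine_shaft_1 0.77 [289. 154. 349. 258.]
comp_wheel_1 0.96 [238.  56. 316. 138.]
comp_wheel_1 0.91 [216. 229. 284. 292.]
comp_wheel_1 0.73 [266. 318. 325. 348.]
turbine_shaft_1 fit [0.4971 0.2559] [-3.9 -4.4  4.1  0.8]
comp_wheel_1 fit [0.46   0.3314] [ 0.5  0.6 -0.6 -0.8]
tcp [0.4969 0.2567 0.1335] [2.221 2.221 0.004] 3.9
```

>>> {"name": "drive_tool", "arguments": {
  "rows": [
    [0,0,0,0,0,0.018,1],
    [0,0,0,0,0,0.018,1],
    [0,0,0,0,0,0,1],
    [0,0,0,0,0,0,0.5],
    [0,0,0,0,0,0,0.3],
    [0,0,0,0,0,0,0.25],
    [0,0,0,0,0,0,0.2],
    [0,0,0,0,0,0,0.15]
  ],
  "force": 50
}}

```text
time: 4.72
tool_pos: [0.4967, 0.2565, 0.097]
tcp_rot: [2.221, 2.221, 0.003]
wrist_force: [0.1, 0.8, 0.0]
width: 0.301
grip_force: 0.0
```

>>> {"name": "drive_tool", "arguments": {
  "rows": [
    [0,0,0,0,0,0,0.1],
    [0,0,0,0,0,0,0],
    [0,0,0,0,0,0,0],
    [0,0,0,0,0,0,0],
    [0,0,0,0,0,0,0],
    [0,0,0,0,0,0,0]
  ]
}}

```text
time: 5.22
tool_pos: [0.4966, 0.2565, 0.0967]
tcp_rot: [2.221, 2.221, 0.002]
wrist_force: [-0.7, -0.7, 5.3]
width: 0.094
grip_force: 49.3
```

>>> {"name": "drive_tool", "arguments": {
  "rows": [
    [0,0,0,0,0,-0.005,0],
    [0,0,0,0,0,-0.01,0],
    [0,0,0,0,0,-0.02,0],
    [0,0,0,0,0,-0.025,0],
    [0,0,0,0,0,-0.02,0],
    [0,0,0,0,0,-0.01,0],
    [0,0,0,0,0,0,0],
    [0,0,0,0,0,0,0]
  ]
}}

```text
time: 5.88
tool_pos: [0.4959, 0.2561, 0.1858]
tcp_rot: [2.221, 2.221, 0.0]
wrist_force: [-0.1, 0.0, -2.9]
width: 0.094
grip_force: 48.9
```

```bash
python3 - <<'E'
from look import *
look('w4',[('turbine_shaft_1',SH,(.497,.2565),.09)])
E
```

```text
turbine_shaft_1 0.9 [283. 160. 357. 301.]
turbine_shaft_1 fit [0.4971 0.256 ] [-2.1 -4.5  2.1  0.7]
tcp [0.4959 0.2561 0.1858] [2.221 2.221 0.   ] 5.8833
```

View pics/w4.png

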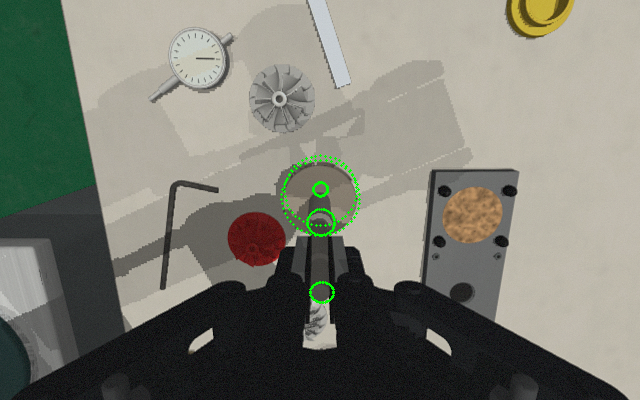

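Shaft 1 is held upright between the pads, with its wheel at (320,195). Carrier A shows its cork at (473,214) and its hole at (461,293).

```bash
python3 - <<'E'
from h import *
s=status.read_state();p=read_camera('wrist')
hsv=cv2.cvtColor(p['color'],cv2.COLOR_RGB2HSV)
m=((hsv[...,0]>8)&(hsv[...,0]<22)&(hsv[...,1]>90)&(hsv[...,2]>120)).astype(np.uint8)
m[:,:400]=0;m=cv2.morphologyEx(m,cv2.MORPH_OPEN,np.ones((3,3)));x,y=np.where(m[:300])[::-1];c=((x.min()+x.max())/2,(y.min()+y.max())/2);print(c,x.min(),x.max(),y.min(),y.max());print('nestA',p2w(p,*c,.014,s))
print('holeA',p2w(p,461,293,.014,s))
for ms in [masks_of(p,'carrier_1')]:
  for q in ms: print(q['score'],q['bbox'])
p=read_camera('top');hsv=cv2.cvtColor(p['color'],cv2.COLOR_RGB2HSV)
m=((hsv[...,0]>8)&(hsv[...,0]<22)&(hsv[...,1]>90)&(hsv[...,2]>120)).astype(np.uint8)
n,l,st,ce=cv2.connectedComponentsWithStats(m)
for i in range(1,n):
  if st[i,4]>150: print('cork?',st[i],p2w(p,*ce[i],.014)[:2])
g=cv2.cvtColor(p['color'],cv2.COLOR_RGB2GRAY)
for gx,gy in((295,155),(409,160)):
  w=g[gy-9:gy+10,gx-9:gx+10].astype(float);k=(w<45).astype(np.uint8);n,l,st,ce=cv2.connectedComponentsWithStats(k)
  for i in range(1,n): 
    if st[i,4]>15: print('hole',st[i,4],p2w(p,gx-9+ce[i][0],gy-9+ce[i][1],.014)[:2])
E
```

```text
(np.float64(474.5), np.float64(214.5)) 445 504 187 242
nestA [0.66760862 0.2064911  0.014     ]
holeA [0.66471765 0.10686967 0.014     ]
0.69 [425.0, 170.4, 524.8, 322.7]
0.68 [302.7, 298.9, 326.0, 339.2]
cork? [246 143  24  24 462] [0.66847948 0.20602165]
cork? [359 145  25  25 475] [ 0.66148054 -0.09439944]
cork? [355 238  27  27 563] [ 0.41553069 -0.08285641]
hole 63 [0.66868692 0.10603326]
hole 80 [ 0.65213925 -0.19327291]
```

>>> {"name": "drive_tool", "arguments": {
  "rows": [
    [0,0,0,-0.01,0.012,0,0],
    [0,0,0,-0.02,0.022,0,0],
    [0,0,0,-0.025,0.028,0,0],
    [0,0,0,-0.025,0.028,0,0],
    [0,0,0,-0.025,0.028,0,0],
    [0,0,0,-0.025,0.028,0,0],
    [0,0,0,-0.015,0.018,0,0],
    [0,0,0,-0.005,0.006,0,0]
  ]
}}

```text
time: 6.8
tool_pos: [0.6684, 0.1027, 0.1844]
tcp_rot: [2.224, 2.217, -0.002]
wrist_force: [-0.9, 0.3, -2.5]
width: 0.093
grip_force: 48.9
```

>>> {"name": "drive_tool", "arguments": {
  "rows": [
    [0,0,0,0,0,0.02,0],
    [0,0,0,0,0,0.02,0],
    [0,0,0,0,0,0.01,0],
    [0,0,0,0,0,0,0],
    [0,0,0,0,0,0,0],
    [0,0,0,0,0,0,0]
  ]
}}

```text
time: 7.3
tool_pos: [0.6663, 0.1067, 0.1367]
tcp_rot: [2.22, 2.222, 0.001]
wrist_force: [0.4, 0.3, -2.9]
width: 0.089
grip_force: 48.9
```

```bash
python3 - <<'E'
from look import *
p,s=look('w5',[('turbine_shaft_1',SH,(.667,.106),.038)])
t=read_camera('top')
im=cv2.resize(t['color'][100:260,180:480,::-1],None,fx=2.4,fy=2.4,interpolation=3)
cv2.imwrite('pics/j.png',np.vstack([cv2.resize(p['color'][:,:,::-1],(480,300)),cv2.resize(im,(480,256))]))
E
```

```text
turbine_shaft_1 0.85 [285. 161. 357. 301.]
turbine_shaft_1 0.75 [126. 266. 197. 335.]
turbine_shaft_1 0.35 [ 84. 187. 159. 254.]
turbine_shaft_1 fit [0.6679 0.1047] [-2.4 -4.1  2.4  0.7]
tcp [0.6663 0.1067 0.1367] [2.220e+00 2.222e+00 1.000e-03] 7.3
```

View pics/j.png

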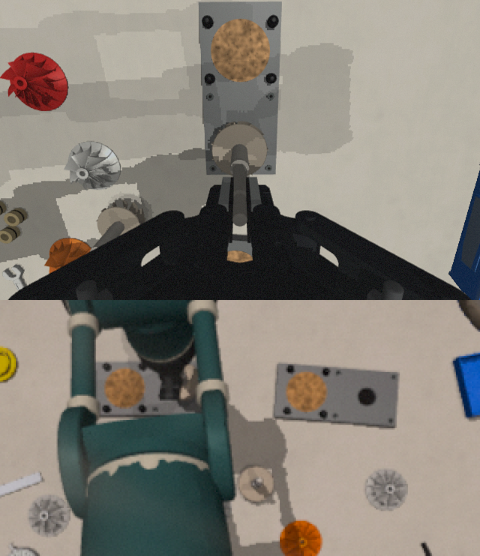

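>>> {"name": "drive_tool", "arguments": {
  "rows": [
    [0,0,0,0,0,0.012,0],
    [0,0,0,0,0,0.01,0],
    [0,0,0,0,0,0.005,0],
    [0,0,0,0,0,0.002,0],
    [0,0,0,0,0,0,0],
    [0,0,0,0,0,0,0]
  ]
}}

```text
time: 7.95
tool_pos: [0.6658, 0.1061, 0.1064]
tcp_rot: [-2.221, -2.221, 0.001]
wrist_force: [0.1, 0.2, -1.7]
width: 0.094
grip_force: 48.9
```

>>> {"name": "drive_tool", "arguments": {
  "rows": [
    [0,0,0,0,0,0.001,0],
    [0,0,0,0,0,0,0]
  ]
}}

```text
time: 8.12
tool_pos: [0.666, 0.1062, 0.1058]
tcp_rot: [-2.222, -2.221, 0.0]
wrist_force: [-0.9, -0.8, -2.7]
width: 0.092
grip_force: 48.9
```

>>> {"name": "drive_tool", "arguments": {
  "rows": [
    [0,0,0,0,0,0.001,0],
    [0,0,0,0,0,0,0]
  ]
}}

```text
time: 8.28
tool_pos: [0.6663, 0.1062, 0.1053]
tcp_rot: [2.221, 2.221, 0.001]
wrist_force: [-0.2, 0.4, -1.0]
width: 0.092
grip_force: 49.1
```

>>> {"name": "drive_tool", "arguments": {
  "rows": [
    [0,0,0,0,0,0.001,0],
    [0,0,0,0,0,0,0]
  ]
}}

```text
time: 8.45
tool_pos: [0.6669, 0.1063, 0.1052]
tcp_rot: [2.22, 2.221, 0.003]
wrist_force: [-0.9, -0.8, 3.4]
width: 0.094
grip_force: 49.7
```

>>> {"name": "drive_tool", "arguments": {
  "rows": [
    [0,0,0,0,0,0.0005,0],
    [0,0,0,0,0,0,0]
  ]
}}

```text
time: 8.62
tool_pos: [0.6671, 0.1063, 0.1052]
tcp_rot: [2.22, 2.22, 0.003]
wrist_force: [0.4, -0.1, 6.3]
width: 0.092
grip_force: 50.1
```

>>> {"name": "drive_tool", "arguments": {
  "rows": [
    [0,0,0,0,0,0,0.1],
    [0,0,0,0,0,0,0.2],
    [0,0,0,0,0,0,0.4],
    [0,0,0,0,0,0,0.7],
    [0,0,0,0,0,0,1],
    [0,0,0,0,0,0,1],
    [0,0,0,0,0,0,1],
    [0,0,0,0,0,0,1]
  ]
}}

```text
time: 9.28
tool_pos: [0.6658, 0.1062, 0.1032]
tcp_rot: [-2.221, -2.221, 0.0]
wrist_force: [0.1, -0.5, 0.6]
width: 0.994
grip_force: 0.0
```

>>> {"name": "drive_tool", "arguments": {
  "rows": [
    [0,0,0,0,0,-0.02,1],
    [0,0,0,0,0,-0.03,1],
    [0,0,0,0,0,-0.04,1],
    [0,0,0,0,0,-0.04,1],
    [0,0,0,0,0,-0.02,1],
    [0,0,0,0,0,0,1],
    [0,0,0,0,0,0,1]
  ]
}}

```text
time: 9.87
tool_pos: [0.6673, 0.1063, 0.2562]
tcp_rot: [2.219, 2.219, 0.006]
wrist_force: [-0.1, 0.1, -1.0]
width: 1.005
grip_force: 0.0
```

```bash
python3 - <<'E'
from look import *
p,s=look('w6',[('turbine_shaft_1',SH,(.667,.106),.0085)])
E
```

```text
turbine_shaft_1 0.78 [182. 224. 223. 265.]
turbine_shaft_1 0.72 [299. 140. 339. 196.]
turbine_shaft_1 fit [0.669  0.1052] [-4.4 -2.4  4.7  0.9]
tcp [0.6673 0.1063 0.2562] [2.219 2.219 0.006] 9.8667
```

View pics/w6.png

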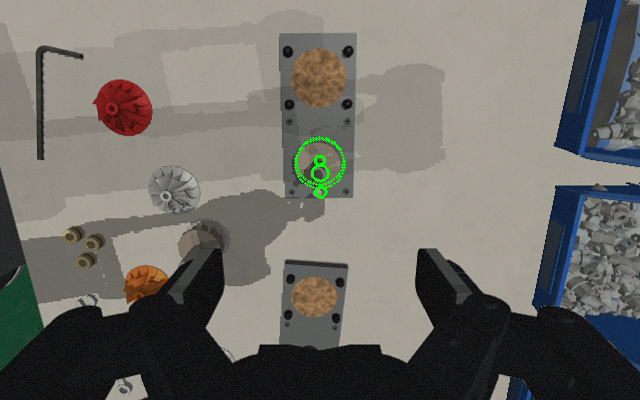

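Shaft 1 stands upright in carrier A's hole, at about (320,165). Next I go to wheel 1, turned 60° so the fingers clear the dial gauge and the caliper.

>>> {"name": "drive_tool", "arguments": {
  "rows": [
    [0,0,0,0.01242,-0.01078,0,1],
    [0,0,0,0.028,-0.026,0,1],
    [0,0,0,0.028,-0.026,0,1],
    [0,0,0,0.028,-0.026,0,1],
    [0,0,0,0.028,-0.026,0,1],
    [0,0,0,0.028,-0.026,0,1],
    [0,0,0,0.028,-0.026,0,1],
    [0,0,0,0.028,-0.026,0,1]
  ]
}}

```text
time: 10.63
tool_pos: [0.4699, 0.3154, 0.2511]
tcp_rot: [-2.22, -2.22, 0.006]
wrist_force: [0.3, 0.8, -0.2]
width: 0.997
grip_force: 0.0
```

>>> {"name": "drive_tool", "arguments": {
  "rows": [
    [0,0,0,0.0158,-0.015,0,1],
    [0,0,-6,0,0,0.015,1],
    [0,0,-6,0,0,0.02,1],
    [0,0,-6,0,0,0.02,1],
    [0,0,-6,0,0,0.02,1],
    [0,0,-6,0,0,0.02,1],
    [0,0,-6,0,0,0.02,1],
    [0,0,-6,0,0,0,1]
  ]
}}

```text
time: 11.3
tool_pos: [0.4528, 0.3279, 0.1311]
tcp_rot: [-1.267, -2.867, 0.016]
wrist_force: [-0.9, -0.3, -0.5]
width: 1.0
grip_force: 0.0
```

>>> {"name": "drive_tool", "arguments": {
  "rows": [
    [0,0,-6,0,0,0,1],
    [0,0,-6,0,0,0,1],
    [0,0,-6,0,0,0,1],
    [0,0,0,0,0,0,1],
    [0,0,0,0,0,0,1],
    [0,0,0,0,0,0,1],
    [0,0,0,0,0,0,1]
  ]
}}

```text
time: 11.88
tool_pos: [0.4576, 0.3303, 0.1378]
tcp_rot: [-0.815, -3.033, 0.001]
wrist_force: [0.6, -0.7, -0.5]
width: 1.001
grip_force: 0.0
```

```bash
cat >> look.py <<'E'
def rel(s,x,y):
    M=R.from_rotvec(s['tcp_rot']).as_matrix();d=M.T@np.array([x-s['tool_pos'][0],y-s['tool_pos'][1],0]);print('tool shift',np.round(d,4),'yaw_y',np.degrees(np.arctan2(M[1,1],M[0,1])))
E
python3 - <<'E'
from look import *
p,s=look('w7',[('comp_wheel_1',WH,(.460,.331),0)]); rel(s,.46,.331)
E
```

```text
comp_wheel_1 0.78 [  0. 310.   9. 350.]
comp_wheel_1 0.75 [130. 192. 202. 255.]
comp_wheel_1 0.71 [288. 139. 356. 215.]
comp_wheel_1 0.61 [ 80. 278. 140. 313.]
comp_wheel_1 fit [0.4587 0.3334] [-1.6  2.2  1.6 -3.7]
tcp [0.4576 0.3303 0.1378] [-8.150e-01 -3.033e+00  1.000e-03] 11.8833
tool shift [-0.0017  0.0018 -0.    ] yaw_y 59.906023030389946
```

View pics/w7.png

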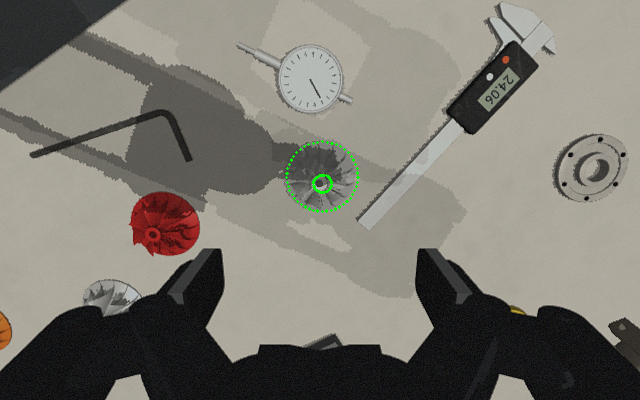

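The wheel is at (322,178). The caliper edge passes close on its lower right, so I'll turn another -24° to clear it and then descend.

>>> {"name": "drive_tool", "arguments": {
  "rows": [
    [0,0,-6,0,0,0,1],
    [0,0,-6,0,0,0,1],
    [0,0,-6,0,0,0,1],
    [0,0,-6,0,0,0,1],
    [0,0,0,-0.0017,0.0019,0.02,1],
    [0,0,0,0,0,0.03,1],
    [0,0,0,0,0,0.025,1],
    [0,0,0,0,0,0.02,1]
  ]
}}

```text
time: 12.65
tool_pos: [0.4594, 0.3317, 0.0417]
tcp_rot: [-0.166, -3.136, 0.001]
wrist_force: [-0.4, 0.1, -0.6]
width: 0.999
grip_force: 0.0
```

>>> {"name": "drive_tool", "arguments": {
  "rows": [
    [0,0,0,0,0,0.015,1],
    [0,0,0,0,0,0.01,1],
    [0,0,0,0,0,0,1],
    [0,0,0,0,0,0,1],
    [0,0,0,0,0,0,1]
  ]
}}

```text
time: 13.07
tool_pos: [0.4611, 0.3328, 0.0196]
tcp_rot: [0.165, 3.136, 0.002]
wrist_force: [-0.1, 0.6, 1.2]
width: 0.998
grip_force: 0.0
```

```bash
python3 - <<'E'
from look import *
p,s=look('w8',[('comp_wheel_1',WH,(.4595,.332),0)]); rel(s,.4595,.332)
E
```

```text
comp_wheel_1 0.96 [  0. 124. 106. 236.]
comp_wheel_1 0.63 [260. 154. 372. 265.]
comp_wheel_1 fit [0.4558 0.3322] [-0.2  1.3  0.2 -2.5]
tcp [0.4611 0.3328 0.0196] [1.650e-01 3.136e+00 2.000e-03] 13.0667
tool shift [ 0.0015 -0.0009 -0.    ] yaw_y 83.9835783238478
```

View pics/w8.png

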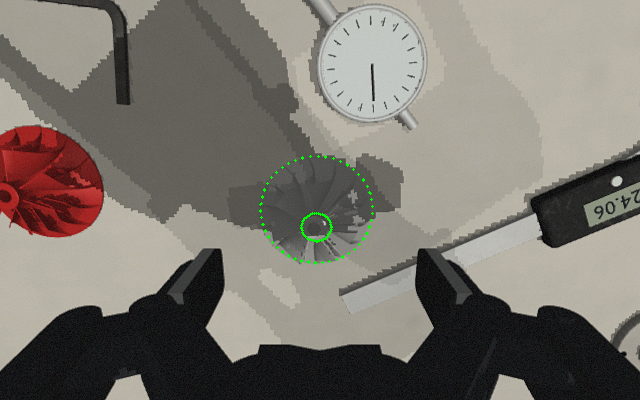

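>>> {"name": "drive_tool", "arguments": {
  "rows": [
    [0,0,0,0.0025,-0.001,0.01,1],
    [0,0,0,0,0,0.008,1],
    [0,0,0,0,0,0.005,1],
    [0,0,0,0,0,0,0.9],
    [0,0,0,0,0,0,0.9],
    [0,0,0,0,0,0,0.9],
    [0,0,0,0,0,0,0.9]
  ],
  "force": 30
}}

```text
time: 13.75
tool_pos: [0.4578, 0.3316, -0.0044]
tcp_rot: [0.164, 3.137, 0.0]
wrist_force: [-0.4, 0.8, -0.2]
width: 0.899
grip_force: 0.0
```

>>> {"name": "drive_tool", "arguments": {
  "rows": [
    [0,0,0,0,0,0.002,0.9],
    [0,0,0,0,0,0.001,0.9],
    [0,0,0,0,0,0,0.9]
  ]
}}

```text
time: 14.0
tool_pos: [0.4574, 0.3313, -0.0078]
tcp_rot: [-0.164, -3.137, 0.0]
wrist_force: [-0.4, -1.1, 0.8]
width: 0.9
grip_force: 0.0
```

>>> {"name": "drive_tool", "arguments": {
  "rows": [
    [0,0,0,0,0,-0.001,0.87],
    [0,0,0,0,0,0,0.84],
    [0,0,0,0,0,0,0.8],
    [0,0,0,0,0,0,0.76],
    [0,0,0,0,0,0,0.7],
    [0,0,0,0,0,0,0.7],
    [0,0,0,0,0,0,0.7]
  ],
  "force": 30
}}

```text
time: 14.58
tool_pos: [0.4575, 0.3314, -0.0066]
tcp_rot: [-0.164, -3.137, -0.0]
wrist_force: [0.2, -0.4, -0.2]
width: 0.7
grip_force: 0.0
```

```bash
python3 - <<'E'
from look import *
p,s=look('w9',[('comp_wheel_1',WH,(.4595,.332),0)])
E
```

```text
comp_wheel_1 0.7 [257. 170. 383. 296.]
comp_wheel_1 0.58 [  1. 136.  81. 261.]
comp_wheel_1 fit [0.4567 0.3325] [-0.9  1.7  0.8 -5.1]
tcp [ 0.4575  0.3314 -0.0066] [-0.164 -3.137 -0.   ] 14.5833
```

View pics/w9.png

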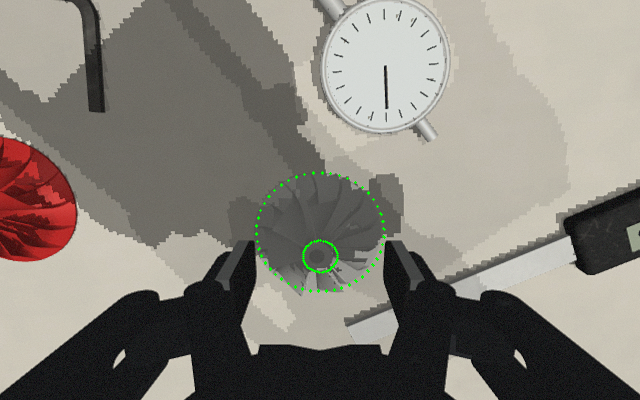

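```bash
python3 - <<'E'
from h import *
p=read_camera('wrist');K=np.array(p['intrinsics']);T=np.array(p['mount'])
for x in(.011,0,-.011):
  for z in(0,-.008,-.02):
    c=T[:3,:3].T@(np.array([x,.0345,z])-T[:3,3]);print(x,z,np.round([K[0,0]*c[0]/-c[2]+K[0,2],K[1,1]*-c[1]/-c[2]+K[1,2]]))
E
```

```text
0.011 0 [380. 212.]
0.011 -0.008 [382. 217.]
0.011 -0.02 [387. 225.]
0 0 [379. 230.]
0 -0.008 [381. 236.]
0 -0.02 [385. 245.]
-0.011 0 [378. 248.]
-0.011 -0.008 [380. 254.]
-0.011 -0.02 [384. 264.]
```

>>> {"name": "drive_tool", "arguments": {
  "rows": [
    [0,0,0,0,0,0,0.8],
    [0,0,0,0,0,0,0.95],
    [0,0,0,0,0,0,0.95],
    [0,0,0,0,0,0,0.95],
    [0,0,0,0,0,0.002,0.95],
    [0,0,0,0,0,0.002,0.95],
    [0,0,0,0,0,0,0.95]
  ]
}}

```text
time: 15.32
tool_pos: [0.4571, 0.3311, -0.0112]
tcp_rot: [-0.165, -3.137, 0.001]
wrist_force: [-0.8, -0.2, -0.7]
width: 0.947
grip_force: 0.0
```

>>> {"name": "drive_tool", "arguments": {
  "rows": [
    [0,0,0,0,0,0.002,0.95],
    [0,0,0,0,0,0,0.95]
  ]
}}

```text
time: 15.48
tool_pos: [0.4572, 0.3312, -0.0131]
tcp_rot: [-0.164, -3.137, 0.001]
wrist_force: [0.8, 0.3, -0.5]
width: 0.949
grip_force: 0.0
```

>>> {"name": "drive_tool", "arguments": {
  "rows": [
    [0,0,0,0,0,0.002,0.95],
    [0,0,0,0,0,0,0.95]
  ]
}}

```text
time: 15.65
tool_pos: [0.4573, 0.3312, -0.015]
tcp_rot: [-0.164, -3.137, 0.0]
wrist_force: [-0.4, 0.0, -0.3]
width: 0.945
grip_force: 0.0
```

>>> {"name": "drive_tool", "arguments": {
  "rows": [
    [0,0,0,0,0,0.002,0.95],
    [0,0,0,0,0,0.002,0.95],
    [0,0,0,0,0,0,0.95]
  ]
}}

```text
time: 15.9
tool_pos: [0.4572, 0.3312, -0.0191]
tcp_rot: [-0.164, -3.137, 0.001]
wrist_force: [-0.9, -1.0, 0.8]
width: 0.955
grip_force: 0.0
```

```bash
python3 - <<'E'
from look import *
p,s=look('w10',[('comp_wheel_1',WH,(.458,.332),0)])
t=read_camera('scene')
im=cv2.resize(t['color'][90:210,120:280,::-1],(640,480),interpolation=2)
cv2.imwrite('pics/j2.png',im)
E
```

```text
comp_wheel_1 0.91 [254. 176. 388. 311.]
comp_wheel_1 0.85 [  0. 145.  62. 273.]
comp_wheel_1 fit [0.4567 0.333 ] [-1.6  1.9  1.6 -5.9]
tcp [ 0.4572  0.3312 -0.0191] [-1.640e-01 -3.137e+00  1.000e-03] 15.9
```

View pics/j2.png

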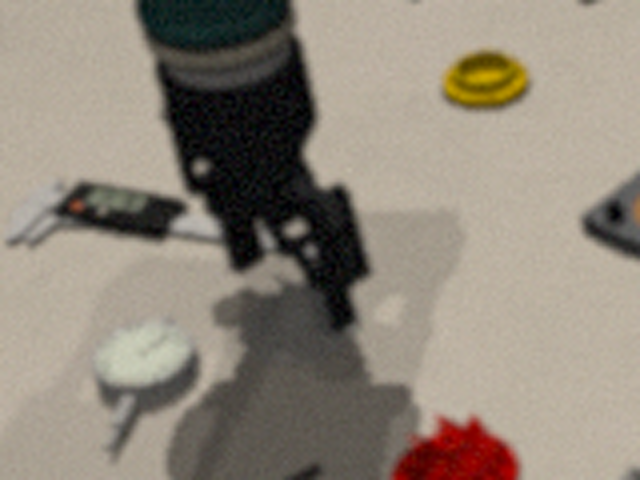

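The close-up shows the near fingertip at crop (340,325). It's still above the table, so I'll compute its height.

```bash
python3 - <<'E'
from h import *
t=read_camera('scene')
for z in(0,.01,.02,.03,.04): print(z,[np.round(w2p(t,[.457-.1045*h,.331-.9945*h,z]),1) for h in(.04,.047,.055)])
E
```

```text
0 [array([205.9, 178.6]), array([207.8, 180. ]), array([209.9, 181.5])]
0.01 [array([205.1, 175.4]), array([207. , 176.7]), array([209.1, 178.3])]
0.02 [array([204.3, 172.1]), array([206.2, 173.4]), array([208.3, 175. ])]
0.03 [array([203.4, 168.8]), array([205.3, 170.1]), array([207.5, 171.6])]
0.04 [array([202.6, 165.4]), array([204.5, 166.7]), array([206.7, 168.3])]
```

>>> {"name": "drive_tool", "arguments": {
  "rows": [
    [0,0,0,0,0,0.004,0.95],
    [0,0,0,0,0,0.003,0.95],
    [0,0,0,0,0,0.003,0.92],
    [0,0,0,0,0,0.002,0.9],
    [0,0,0,0,0,0,0.9],
    [0,0,0,0,0,0,0.9]
  ]
}}

```text
time: 16.6
tool_pos: [0.4573, 0.3312, -0.031]
tcp_rot: [-0.164, -3.137, 0.001]
wrist_force: [0.2, -0.5, 0.5]
width: 0.898
grip_force: 0.0
```

>>> {"name": "drive_tool", "arguments": {
  "rows": [
    [0,0,0,0,0,0.0015,0.9],
    [0,0,0,0,0,0,0.9]
  ]
}}

```text
time: 16.77
tool_pos: [0.4575, 0.3314, -0.0322]
tcp_rot: [-0.164, -3.137, 0.0]
wrist_force: [0.6, -0.4, -0.3]
width: 0.902
grip_force: 0.0
```

>>> {"name": "drive_tool", "arguments": {
  "rows": [
    [0,0,0,0,0,0.0015,0.9],
    [0,0,0,0,0,0,0.9]
  ]
}}

```text
time: 16.93
tool_pos: [0.4574, 0.3313, -0.0338]
tcp_rot: [-0.164, -3.137, 0.0]
wrist_force: [-0.2, 0.9, 0.1]
width: 0.897
grip_force: 0.0
```

>>> {"name": "drive_tool", "arguments": {
  "rows": [
    [0,0,0,0,0,0.0015,0.9],
    [0,0,0,0,0,0,0.9]
  ]
}}

```text
time: 17.1
tool_pos: [0.4573, 0.3313, -0.0353]
tcp_rot: [-0.164, -3.137, 0.0]
wrist_force: [-0.5, -0.0, 0.4]
width: 0.898
grip_force: 0.0
```

>>> {"name": "drive_tool", "arguments": {
  "rows": [
    [0,0,0,0,0,0.0015,0.9],
    [0,0,0,0,0,0,0.88],
    [0,0,0,0,0,0,0.86],
    [0,0,0,0,0,0,0.84]
  ]
}}

```text
time: 17.43
tool_pos: [0.4575, 0.3314, -0.0366]
tcp_rot: [-0.164, -3.137, 0.0]
wrist_force: [0.7, 1.1, 0.5]
width: 0.843
grip_force: 0.0
```

>>> {"name": "drive_tool", "arguments": {
  "rows": [
    [0,0,0,0,0,0,0.82],
    [0,0,0,0,0,0,0.8],
    [0,0,0,0,0,0,0.78],
    [0,0,0,0,0,0,0.76],
    [0,0,0,0,0,0,0.7],
    [0,0,0,0,0,0,0.7]
  ],
  "force": 30
}}

```text
time: 17.93
tool_pos: [0.4581, 0.3316, -0.0353]
tcp_rot: [0.164, 3.137, 0.001]
wrist_force: [-2.6, -1.7, 8.8]
width: 0.748
grip_force: 30.6
```

>>> {"name": "drive_tool", "arguments": {
  "rows": [
    [0,0,0,0,0,-0.002,0.6],
    [0,0,0,0,0,-0.005,0.6],
    [0,0,0,0,0,-0.015,0.6],
    [0,0,0,0,0,-0.02,0.6],
    [0,0,0,0,0,-0.025,0.6],
    [0,0,0,0,0,-0.02,0.6],
    [0,0,0,0,0,-0.01,0.6],
    [0,0,0,0,0,0,0.6]
  ],
  "force": 40
}}

```text
time: 18.6
tool_pos: [0.4594, 0.3328, 0.0632]
tcp_rot: [0.164, 3.133, 0.005]
wrist_force: [1.0, 0.5, -1.3]
width: 0.736
grip_force: 43.7
```

>>> {"name": "drive_tool", "arguments": {
  "rows": [
    [0,0,6,0,0,0,0.6],
    [0,0,6,0,0,0,0.6],
    [0,0,6,0,0,0,0.6],
    [0,0,6,0,0,0,0.6],
    [0,0,6,0,0,0,0.6],
    [0,0,6,0,0,0,0.6],
    [0,0,6,0,0,0,0.6],
    [0,0,6,0,0,0,0.6]
  ]
}}

```text
time: 19.27
tool_pos: [0.4562, 0.3306, 0.0583]
tcp_rot: [-1.433, -2.794, 0.004]
wrist_force: [0.1, 0.7, -0.9]
width: 0.733
grip_force: 43.7
```

>>> {"name": "drive_tool", "arguments": {
  "rows": [
    [0,0,6,0,0,0,0.6],
    [0,0,6,0,0,0,0.6],
    [0,0,6,0,0,0,0.6],
    [0,0,6,0,0,0,0.6],
    [0,0,6,0,0,0,0.6],
    [0,0,6,0,0,0,0.6],
    [0,0,0,0,0,0,0.6],
    [0,0,0,0,0,0,0.6]
  ]
}}

```text
time: 19.93
tool_pos: [0.4565, 0.3307, 0.0588]
tcp_rot: [-2.218, -2.224, 0.004]
wrist_force: [-0.2, 0.7, -1.2]
width: 0.739
grip_force: 43.7
```

```bash
python3 - <<'E'
from look import *
p,s=look('w11',[('comp_wheel_1',WH,(.458,.332),.085)]);rel(s,.668,.206);print(s['width'])
E
```

```text
comp_wheel_1 0.83 [250. 185. 397. 335.]
comp_wheel_1 fit [0.4589 0.3303] [  1.9   0.9  -1.9 -18.3]
tcp [0.4565 0.3307 0.0588] [-2.218 -2.224  0.004] 19.9333
tool shift [-0.1253  0.2112 -0.0003] yaw_y 0.1632068461270366
0.7390914411424605
```

```bash
python3 - <<'E'
from look import *
s=status.read_state();p=read_camera('wrist');b=masks_of(p,'comp_wheel_1')[0]['bbox'];print(b)
for z in(.09,.094,.098):
  f=lambda q:(bb(silh(p,WH[:48],*q,0,z,s))-b)[[0,1,2]]
  r=least_squares(f,(.458,.331));print(z,r.x-s['tool_pos'][:2],r.fun)
# nest A by pegs/cork from wrist
hsv=cv2.cvtColor(p['color'],cv2.COLOR_RGB2HSV)
m=((hsv[...,0]>8)&(hsv[...,0]<22)&(hsv[...,1]>90)&(hsv[...,2]>120)).astype(np.uint8)
n,l,st,ce=cv2.connectedComponentsWithStats(m)
for i in range(1,n):
  if st[i,4]>300: print(st[i],p2w(p,*ce[i],.014,s))
E
```

```text
[249.5, 185.5, 396.1, 335.1]
0.09 [0.0020556  0.00085134] [ 0.26707633 -0.03211381 -0.26485191]
0.094 [0.00200375 0.00175387] [-1.75441378  0.21642014  1.73940045]
0.098 [0.0019515  0.00265094] [-3.89018132  0.49264766  3.85595193]
[ 561  320   61   49 1543] [0.67921554 0.22042112 0.014     ]
```

>>> {"name": "drive_tool", "arguments": {
  "rows": [
    [0,0,0,-0.008,0.0125,0,0.6],
    [0,0,0,-0.02,0.033,0,0.6],
    [0,0,0,-0.02,0.033,0,0.6],
    [0,0,0,-0.02,0.033,0,0.6],
    [0,0,0,-0.02,0.033,0,0.6],
    [0,0,0,-0.02,0.033,0,0.6],
    [0,0,0,-0.012,0.022,0,0.6],
    [0,0,0,-0.006,0.011,0,0.6]
  ]
}}

```text
time: 20.8
tool_pos: [0.6721, 0.2022, 0.0606]
tcp_rot: [2.222, 2.218, 0.002]
wrist_force: [0.0, 0.1, -0.7]
width: 0.739
grip_force: 43.8
```

>>> {"name": "drive_tool", "arguments": {
  "rows": [
    [0,0,0,0,0,0.015,0.6],
    [0,0,0,0,0,0.015,0.6],
    [0,0,0,0,0,0,0.6],
    [0,0,0,0,0,0,0.6],
    [0,0,0,0,0,0,0.6]
  ]
}}

```text
time: 21.22
tool_pos: [0.6659, 0.2063, 0.0292]
tcp_rot: [-2.218, -2.222, 0.003]
wrist_force: [-0.2, 0.8, -0.6]
width: 0.735
grip_force: 44.0
```

```bash
cat >> look.py <<'E'
PEG=np.array([[i*.035,j*.03,.028] for i in(-1,1) for j in(-1,1)])
def draw(name,nest,yaw,wz):
    s=status.read_state();p=read_camera('wrist');im=p['color'][:,:,::-1].copy()
    t=s['tool_pos']
    U=[(u,(0,255,0)) for u in silh(p,PEG,*nest,np.radians(yaw),0,s)]+[(u,(0,255,255)) for u in silh(p,PEG-[0,0,.014],*nest,np.radians(yaw),0,s)]+[(u,(255,0,255)) for u in silh(p,WH[:48],t[0],t[1],0,wz,s)]
    for u,c in U: cv2.circle(im,tuple(int(round(v)) for v in u),1,c,-1)
    cv2.imwrite(f'pics/{name}.png',im);print('tcp',np.round(t,4));rel(s,*nest)
    b=[m['bbox'] for m in masks_of(p,'comp_wheel_1')];print(b);return p,s
E
python3 - <<'E'
from look import *
p,s=draw('w12',(.668,.206),0,.064)
E
```

```text
tcp [0.6659 0.2063 0.0292]
tool shift [-0.0003  0.0021 -0.    ] yaw_y 0.10012031261757723
[[249.5, 185.2, 396.5, 334.3], [0.6, 242.2, 18.7, 297.7], [28.6, 355.4, 40.4, 365.8]]
```

View pics/w12.png

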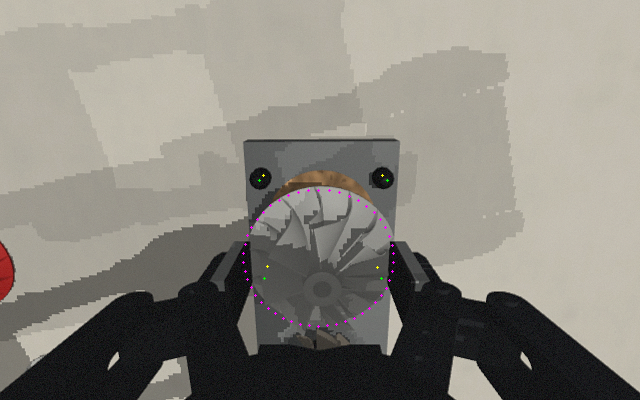

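The far peg tops are at (260,178) and (382,178), and the wheel is centred between them to about 1 mm. I'll lower it with a small y correction.

>>> {"name": "drive_tool", "arguments": {
  "rows": [
    [0,0,0,-0.0015,0,0.01,0.6],
    [0,0,0,0,0,0.012,0.6],
    [0,0,0,0,0,0.01,0.6],
    [0,0,0,0,0,0.008,0.6],
    [0,0,0,0,0,0.005,0.6],
    [0,0,0,0,0,0.002,0.6],
    [0,0,0,0,0,0,0.6],
    [0,0,0,0,0,0,0.6]
  ]
}}

```text
time: 21.98
tool_pos: [0.6682, 0.2039, -0.0167]
tcp_rot: [2.222, 2.221, 0.0]
wrist_force: [-0.5, -0.7, -1.6]
width: 0.732
grip_force: 44.0
```

>>> {"name": "drive_tool", "arguments": {
  "rows": [
    [0,0,0,0,0,0.001,0.6],
    [0,0,0,0,0,0,0.6]
  ]
}}

```text
time: 22.15
tool_pos: [0.6686, 0.204, -0.017]
tcp_rot: [2.221, 2.221, 0.002]
wrist_force: [-0.0, 0.3, -1.6]
width: 0.738
grip_force: 44.0
```

>>> {"name": "drive_tool", "arguments": {
  "rows": [
    [0,0,0,0,0,0.001,0.6],
    [0,0,0,0,0,0,0.6]
  ]
}}

```text
time: 22.32
tool_pos: [0.6682, 0.204, -0.0183]
tcp_rot: [2.221, 2.221, 0.001]
wrist_force: [0.9, 0.1, -1.7]
width: 0.733
grip_force: 44.0
```

>>> {"name": "drive_tool", "arguments": {
  "rows": [
    [0,0,0,0,0,0.0005,0.6],
    [0,0,0,0,0,0,0.6]
  ]
}}

```text
time: 22.48
tool_pos: [0.668, 0.2039, -0.0191]
tcp_rot: [2.221, 2.221, 0.0]
wrist_force: [-0.2, -0.2, -2.1]
width: 0.733
grip_force: 44.0
```

>>> {"name": "drive_tool", "arguments": {
  "rows": [
    [0,0,0,0,0,0.001,0.6],
    [0,0,0,0,0,0,0.6]
  ]
}}

```text
time: 22.65
tool_pos: [0.6679, 0.2039, -0.0203]
tcp_rot: [-2.221, -2.221, 0.0]
wrist_force: [-0.6, -0.7, -1.1]
width: 0.733
grip_force: 44.0
```

>>> {"name": "drive_tool", "arguments": {
  "rows": [
    [0,0,0,0,0,0.001,0.6],
    [0,0,0,0,0,0,0.6]
  ]
}}

```text
time: 22.82
tool_pos: [0.668, 0.2039, -0.0205]
tcp_rot: [2.221, 2.221, -0.0]
wrist_force: [-2.1, -0.9, 1.7]
width: 0.733
grip_force: 45.5
```

>>> {"name": "drive_tool", "arguments": {
  "rows": [
    [0,0,0,0,0,0.0005,0.6],
    [0,0,0,0,0,0,0.6]
  ]
}}

```text
time: 22.98
tool_pos: [0.6681, 0.2039, -0.0206]
tcp_rot: [2.221, 2.221, 0.0]
wrist_force: [-3.6, -0.6, 5.8]
width: 0.732
grip_force: 46.6
```

>>> {"name": "drive_tool", "arguments": {
  "rows": [
    [0,0,0,0,0,0,0.78],
    [0,0,0,0,0,0,0.85],
    [0,0,0,0,0,0,0.95],
    [0,0,0,0,0,0,1],
    [0,0,0,0,0,0,1],
    [0,0,0,0,0,-0.01,1],
    [0,0,0,0,0,-0.03,1],
    [0,0,0,0,0,-0.04,1]
  ]
}}

```text
time: 23.65
tool_pos: [0.6641, 0.2029, 0.0549]
tcp_rot: [-2.218, -2.218, 0.012]
wrist_force: [-0.2, -0.2, 0.0]
width: 0.999
grip_force: 0.0
```

>>> {"name": "drive_tool", "arguments": {
  "rows": [
    [0,0,0,0,0,-0.04,1],
    [0,0,0,0,0,-0.04,1],
    [0,0,0,0,0,-0.03,1],
    [0,0,0,0,0,-0.02,1],
    [0,0,0,0,0,0,1],
    [0,0,0,0,0,0,1],
    [0,0,0,0,0,0,1]
  ]
}}

```text
time: 24.23
tool_pos: [0.6673, 0.2037, 0.1877]
tcp_rot: [-2.221, -2.221, 0.002]
wrist_force: [0.6, -1.0, -0.7]
width: 0.997
grip_force: 0.0
```

```bash
python3 - <<'E'
from look import *
p,s=look('w13',[('comp_wheel_1',WH,(.668,.206),.014),('turbine_shaft_1',SH,(.667,.106),.0085)]);print(s['width'])
im=p['color'];g=cv2.cvtColor(im,cv2.COLOR_RGB2GRAY)
for u in silh(p,PEG,.668,.206,0,0,s): print('pegtop pred',np.round(u))
c=np.round(silh(p,np.zeros((1,3)),.668,.206,0,.014,s))[0].astype(int);w=g[max(0,c[1]-70):c[1]+70,c[0]-70:c[0]+70]
n,l,st,ce=cv2.connectedComponentsWithStats((w<40).astype(np.uint8))
for i in range(1,n):
  if 30<st[i,4]<900: print(st[i,2:],ce[i]+[c[0]-70,max(0,c[1]-70)])
E
```

```text
comp_wheel_1 0.9 [111. 370. 145. 400.]
comp_wheel_1 0.88 [ 70. 168. 140. 224.]
comp_wheel_1 0.72 [293. 136. 355. 200.]
comp_wheel_1 0.71 [129. 254. 180. 298.]
turbine_shaft_1 0.94 [294. 234. 344. 349.]
comp_wheel_1 fit [0.6724 0.2063] [-1.   0.3  1.  -0.2]
turbine_shaft_1 fit [0.6676 0.1072] [-2.2 -5.3  2.2  1.1]
tcp [0.6673 0.2037 0.1877] [-2.221e+00 -2.221e+00  2.000e-03] 24.2333
0.9968913827403109
pegtop pred [287. 199.]
pegtop pred [285. 142.]
pegtop pred [352. 199.]
pegtop pred [354. 142.]
[11 11 98] [284.91836735 142.08163265]
[12 12 94] [352.43617021 141.67021277]
[11 11 95] [286.84210526 196.14736842]
[11 11 95] [351.14736842 195.93684211]
```

```bash
python3 - <<'E'
from look import *
s=status.read_state();p=read_camera('wrist');im=p['color'].astype(int)
hsv=cv2.cvtColor(p['color'],cv2.COLOR_RGB2HSV)
for m in masks_of(p,'comp_wheel_1'):
  if 280<m['bbox'][0]<310:
    M=m['mask'].astype(np.uint8);c,_=cv2.findContours(M,0,1);c=max(c,key=cv2.contourArea);print(m['bbox'],cv2.minEnclosingCircle(c),cv2.fitEllipse(c))
for r in range(136,206,4): print(r,''.join('C' if hsv[r,c,1]>80 else '#' if hsv[r,c,2]<45 else '+' if hsv[r,c,2]>130 else '.' for c in range(272,368)))
E
```

```text
[290.0, 137.0, 359.7, 202.0] ((322.3658447265625, 167.1707305908203), 33.15079116821289) ((322.27899169921875, 167.94976806640625), (62.29843521118164, 65.21751403808594), 89.34283447265625)
136 ++++.............................................................................####.......++++
140 ++++.....CC#CC#C####...............................++++++.++................#####C###C##....++++
144 +++++....C#CC#####C#................................++..+++++...++.++++......##CC#######....++++
148 +++++..........................................................++++++++++...................++++
152 +++++........................................................+++...+..+...++++..............++++
156 +++++........................................+..............++........++++++++++...........+++++
160 +++++++...........................................+.......+.............++++++++...........+++++
164 +++++++...........C...............................+............................+++.........+++++
168 +++++++...................................+....+++++++..............++++++++++++++.........+++++

[... 208 characters left out ...]
+++++.....................+++++.++...........++++++++.+.................++++++..........++++++
184 +++++++.......................................++................++......+++++++............+++++
188 +++++++......................................++++..........+...+..++++++..+...............++++++
192 +++++++......#CC###C......................++++................++.....+........####CC#.....++++++
196 ...........##CC##CCCC#......................................................C####CC##C....++++++
200 ............#########........................................................#C######.....++++++
204 ..........................................................................................++++++
```

>>> {"name": "drive_tool", "arguments": {
  "rows": [
    [0,0,0,-0.014,-0.01,0,1],
    [0,0,0,-0.03,-0.022,0,1],
    [0,0,0,-0.03,-0.022,0,1],
    [0,0,0,-0.03,-0.022,0,1],
    [0,0,0,-0.03,-0.022,0,1],
    [0,0,0,-0.03,-0.022,0,1],
    [0,0,0,-0.03,-0.022,0,1],
    [0,0,0,-0.0147,-0.011,0,1]
  ]
}}

```text
time: 25.15
tool_pos: [0.5119, -0.0073, 0.1873]
tcp_rot: [-2.222, -2.219, 0.005]
wrist_force: [0.0, 0.2, 0.5]
width: 0.998
grip_force: 0.0
```

>>> {"name": "drive_tool", "arguments": {
  "rows": [
    [0,0,0,-0.01,-0.006,0,1],
    [0,0,0,0,0,0,1],
    [0,0,0,0,0,0,1],
    [0,0,0,0,0,0,1],
    [0,0,0,0,0,0,1]
  ]
}}

```text
time: 25.57
tool_pos: [0.5099, -0.0138, 0.1883]
tcp_rot: [-2.22, -2.223, -0.001]
wrist_force: [0.1, 0.3, -0.5]
width: 1.002
grip_force: 0.0
```

```bash
python3 - <<'E'
from look import *
p,s=look('w14',[('comp_wheel_1',WH,(.4702,.0629),0),('turbine_shaft_1',SH,(.5082,-.0149),0)]);rel(s,.5082,-.0149)
E
```

```text
turbine_shaft_1 0.57 [293. 140. 348. 214.]
turbine_shaft_1 0.57 [453.   2. 614.  84.]
comp_wheel_1 0.75 [249.  63. 316. 130.]
comp_wheel_1 0.72 [207. 197. 268. 253.]
comp_wheel_1 0.61 [200.   0. 263.  20.]
comp_wheel_1 fit [0.4714 0.062 ] [ 0.4 -0.5 -0.4  0.5]
turbine_shaft_1 fit [ 0.5118 -0.0101] [-1.5 -1.8  1.5  0.8]
tcp [ 0.5099 -0.0138  0.1883] [-2.220e+00 -2.223e+00 -1.000e-03] 25.5667
tool shift [-0.0011 -0.0017 -0.    ] yaw_y 0.07131153287100316
```

>>> {"name": "drive_tool", "arguments": {
  "rows": [
    [0,0,0,0.0015,0.0005,0.02,1],
    [0,0,0,0,0,0.025,1],
    [0,0,0,0,0,0.02,1],
    [0,0,0,0,0,0.008,1],
    [0,0,0,0,0,0,1],
    [0,0,0,0,0,0,1],
    [0,0,0,0,0,0,1],
    [0,0,0,0,0,0,1]
  ]
}}

```text
time: 26.38
tool_pos: [0.5109, -0.0134, 0.1171]
tcp_rot: [2.22, 2.22, 0.003]
wrist_force: [-0.0, 0.0, -0.2]
width: 1.003
grip_force: 0.0
```

```bash
python3 - <<'E'
from look import *
p,s=look('w15',[('comp_wheel_1',WH,(.4702,.0629),0),('turbine_shaft_1',SH,(.511,-.012),0)])
for m in masks_of(p,'turbine_shaft_1'):
  ys,xs=np.where(m['mask'])
  if 250<xs.mean()<400:
    for r in range(ys.max()-60,ys.max()+1,6): print(r,xs[ys==r].min(),xs[ys==r].max())
    print('tip pred',w2p(p,[.511,-.012,.157],s),w2p(p,[s['tool_pos'][0],s['tool_pos'][1],.157],s))
E
```

```text
comp_wheel_1 0.85 [182. 219. 255. 287.]
comp_wheel_1 0.82 [229.  54. 314. 137.]
turbine_shaft_1 0.6 [487.   0. 639.  78.]
comp_wheel_1 fit [0.4716 0.0615] [ 1.6 -1.1 -1.6  1.3]
tcp [ 0.5109 -0.0134  0.1171] [2.22  2.22  0.003] 26.3833
```

```bash
python3 - <<'E'
from look import *
for k in range(3):
  s=status.read_state();p=read_camera('wrist');ok=0
  for m in masks_of(p,'turbine_shaft_2'):
    ys,xs=np.where(m['mask'])
    if 250<xs.mean()<400:
      ok=1
      print(m['score'],m['bbox'],fit([(p,m['bbox'],s)],SH,(.511,-.012)))
      for r in range(ys.max()-40,ys.max()+1,5): print(r,xs[ys==r].min(),xs[ys==r].max())
  if ok: break
print('tip pred',w2p(p,[.511,-.012,.157],s),w2p(p,[s['tool_pos'][0],s['tool_pos'][1],.157],s))
g=cv2.cvtColor(p['color'],cv2.COLOR_RGB2GRAY)
for r in range(200,285,8): print(r,g[r,296:350:2])
E
```

```text
0.69 [282.1, 148.5, 354.0, 270.4] (array([ 0.50969183, -0.01096147]), array([-0.34344991,  0.23956362,  0.34362892, -0.12448728]))
226 305 324
231 305 325
236 305 325
241 307 324
246 307 323
251 307 323
256 306 322
261 306 322
266 311 317
tip pred (np.float64(320.55272243624694), np.float64(263.3382908018025)) (np.float64(318.64805556995066), np.float64(266.11098462191524))
200 [ 65  73  71  68  71  62 116 114 119 127 131 116 121 115 108  70 120 117
 115 117 117 115 115 113 117 115 114]
208 [ 85  85  88  87  70  65  58  58  65  70  70  69  74  72  95 112 132 130
 133 132 130  92  94  92 128 167 164]
216 [109 103  80  87  81  81  58  66  66  68  75  70  76  71  72  86  86  84
  84  88 108 110 105 107 108 108 104]
224 [111 111 113 115 111  66  61  67  66  71  73  74  75  71  76 113 110 110
 110 109 108 108 108 112 113 112 111]
232 [111 115 112 113 110  80  94 100  69  79  85  92 109 111  68 111 111 109
 110 113 108 113 111 110 109 109 110]
240 [111 112 111 112 109  61  58  62  65  71  74  72  72  77 105 168 112 113
 111 111 111 110 111 109 105 115 168]
248 [112 114 113 173 174 134  57  61  59  59  59  76  72  83 170 167 168 171
 173 171 169 168 168 169 168 167 168]
256 [121 171 172 171 175  48  71  69  73  73  71  67  70  72 175 169 167 170
 170 169 170 168 173 168 171 171 165]
264 [173 173 172 169 170 173  79  68  69  68  71  66  76 176 171 173 171 173
 171 170 170 168 171 169 172 171 171]
272 [171 170 170 171 172 170 169 173 172 171 172 173 171 171 172 170 173 175
 168 169 173 170 171 170 171 170 168]
280 [172 173 169 174 173 173 169 173 173 171 173 173 176 173 173 173 172 172
 173 172 174 173 174 171 170 170 171]
```

>>> {"name": "drive_tool", "arguments": {
  "rows": [
    [0,0,0,0.001,-0.0028,0.005,1],
    [0,0,0,0,0,0.016,1],
    [0,0,0,0,0,0.016,1],
    [0,0,0,0,0,0.01,1],
    [0,0,0,0,0,0,0.6],
    [0,0,0,0,0,0,0.4],
    [0,0,0,0,0,0,0.3],
    [0,0,0,0,0,0,0.25]
  ],
  "force": 50
}}

```text
time: 27.35
tool_pos: [0.5076, -0.0124, 0.0694]
tcp_rot: [2.221, 2.22, 0.002]
wrist_force: [0.4, 0.0, 0.5]
width: 0.452
grip_force: 0.0
```

>>> {"name": "drive_tool", "arguments": {
  "rows": [
    [0,0,0,0,0,0,0.22],
    [0,0,0,0,0,0,0.18],
    [0,0,0,0,0,0,0.14],
    [0,0,0,0,0,0,0.1],
    [0,0,0,0,0,0,0],
    [0,0,0,0,0,0,0],
    [0,0,0,0,0,0,0],
    [0,0,0,0,0,0,0]
  ]
}}

```text
time: 28.02
tool_pos: [0.5075, -0.0124, 0.0692]
tcp_rot: [2.221, 2.221, 0.002]
wrist_force: [-0.2, 0.4, 5.7]
width: 0.126
grip_force: 49.0
```

>>> {"name": "drive_tool", "arguments": {
  "rows": [
    [0,0,0,0,0,-0.005,0],
    [0,0,0,0,0,-0.01,0],
    [0,0,0,0,0,-0.02,0],
    [0,0,0,0,0,-0.025,0],
    [0,0,0,0,0,-0.02,0],
    [0,0,0,0,0,-0.01,0],
    [0,0,0,0,0,0,0]
  ]
}}

```text
time: 28.6
tool_pos: [0.5085, -0.0124, 0.1612]
tcp_rot: [2.219, 2.219, 0.005]
wrist_force: [0.4, 0.3, -2.9]
width: 0.125
grip_force: 49.0
```

>>> {"name": "drive_tool", "arguments": {
  "rows": [
    [0,0,0,-0.0126,0.0105,0,0],
    [0,0,0,-0.028,0.022,0,0],
    [0,0,0,-0.03,0.023,0,0],
    [0,0,0,-0.03,0.023,0,0],
    [0,0,0,-0.03,0.023,0,0],
    [0,0,0,-0.028,0.022,0,0],
    [0,0,0,-0.016,0.013,0,0],
    [0,0,0,-0.008,0.006,0,0]
  ]
}}

```text
time: 29.27
tool_pos: [0.6497, -0.1983, 0.1552]
tcp_rot: [-2.223, -2.218, 0.003]
wrist_force: [-0.3, 0.7, -3.1]
width: 0.128
grip_force: 49.0
```

>>> {"name": "drive_tool", "arguments": {
  "rows": [
    [0,0,0,0,0,0.02,0],
    [0,0,0,0,0,0.02,0],
    [0,0,0,0,0,0.01,0],
    [0,0,0,0,0,0,0],
    [0,0,0,0,0,0,0],
    [0,0,0,0,0,0,0]
  ]
}}

```text
time: 29.77
tool_pos: [0.6495, -0.1947, 0.109]
tcp_rot: [2.221, 2.222, 0.001]
wrist_force: [0.2, -0.0, -2.6]
width: 0.125
grip_force: 49.0
```

```bash
cat >> look.py <<'E'
def corkpegs(p,s,c,h=75):
    g=cv2.cvtColor(p['color'],cv2.COLOR_RGB2GRAY);c=np.round(silh(p,np.zeros((1,3)),*c,0,.014,s))[0].astype(int)
    a,b=max(0,c[1]-h),max(0,c[0]-h);w=g[a:c[1]+h,b:c[0]+h];n,l,st,ce=cv2.connectedComponentsWithStats((w<40).astype(np.uint8))
    for i in range(1,n):
        if 40<st[i,4]<900: q=ce[i]+[b,a];print('blob',st[i,2:],np.round(q),np.round(p2w(p,*q,.024,s)[:2],4))
E
python3 - <<'E'
from look import *
p,s=look('w16',[('turbine_shaft_1',SH,(.651,-.194),.038)]);corkpegs(p,s,(.6605,-.0945),90)
for u in silh(p,np.vstack([PEG,PEG*[1,1,.5]]),.6605,-.0945,np.radians(-4.2),0,s): print(np.round(u))
E
```

```text
turbine_shaft_1 0.84 [281. 164. 363. 344.]
turbine_shaft_1 fit [ 0.6517 -0.1935] [-2.  -4.8  2.   0.6]
tcp [ 0.6495 -0.1947  0.109 ] [2.221e+00 2.222e+00 1.000e-03] 29.7667
blob [ 17  20 239] [289.  14.] [ 0.6281 -0.0638]
blob [ 17  20 214] [385.  24.] [ 0.6966 -0.0697]
blob [ 15  15 174] [284.  99.] [ 0.6232 -0.1215]
blob [ 16  15 164] [374. 107.] [ 0.6918 -0.1272]
[284. 100.]
[288.  10.]
[377. 107.]
[387.  18.]
[286. 100.]
[290.  15.]
[374. 107.]
[384.  23.]
```

>>> {"name": "drive_tool", "arguments": {
  "rows": [
    [0,0,0,-0.0015,0,0.012,0],
    [0,0,0,0,0,0.01,0],
    [0,0,0,0,0,0.005,0],
    [0,0,0,0,0,0.002,0],
    [0,0,0,0,0,0,0],
    [0,0,0,0,0,0,0]
  ]
}}

```text
time: 30.37
tool_pos: [0.649, -0.1964, 0.079]
tcp_rot: [-2.221, -2.221, 0.0]
wrist_force: [-0.3, -0.1, -3.5]
width: 0.122
grip_force: 49.0
```

>>> {"name": "drive_tool", "arguments": {
  "rows": [
    [0,0,0,0,0,0.001,0],
    [0,0,0,0,0,0,0]
  ]
}}

```text
time: 30.53
tool_pos: [0.6492, -0.1964, 0.0783]
tcp_rot: [-2.221, -2.221, -0.0]
wrist_force: [-0.7, -0.3, -3.5]
width: 0.124
grip_force: 49.0
```

>>> {"name": "drive_tool", "arguments": {
  "rows": [
    [0,0,0,0,0,0.001,0],
    [0,0,0,0,0,0,0]
  ]
}}

```text
time: 30.7
tool_pos: [0.6496, -0.1966, 0.0779]
tcp_rot: [2.221, 2.221, 0.001]
wrist_force: [0.5, 0.2, -2.1]
width: 0.126
grip_force: 49.2
```

>>> {"name": "drive_tool", "arguments": {
  "rows": [
    [0,0,0,0,0,0.001,0],
    [0,0,0,0,0,0,0]
  ]
}}

```text
time: 30.87
tool_pos: [0.6501, -0.1967, 0.0779]
tcp_rot: [2.22, 2.22, 0.001]
wrist_force: [-1.1, 0.1, 4.0]
width: 0.125
grip_force: 50.1
```

Seated at the expected height. I'll release, rise and go to wheel 2.

>>> {"name": "drive_tool", "arguments": {
  "rows": [
    [0,0,0,0,0,0,0.15],
    [0,0,0,0,0,0,0.25],
    [0,0,0,0,0,0,0.5],
    [0,0,0,0,0,0,0.8],
    [0,0,0,0,0,0,1],
    [0,0,0,0,0,0,1],
    [0,0,0,0,0,0,1],
    [0,0,0,0,0,-0.015,1]
  ]
}}

```text
time: 31.53
tool_pos: [0.6464, -0.1955, 0.0877]
tcp_rot: [-2.217, -2.217, 0.005]
wrist_force: [0.1, 0.0, -0.0]
width: 0.998
grip_force: 0.0
```

>>> {"name": "drive_tool", "arguments": {
  "rows": [
    [0,0,0,0,0,-0.03,1],
    [0,0,0,0,0,-0.035,1],
    [0,0,0,0,0,-0.03,1],
    [0,0,0,0,0,-0.015,1],
    [0,0,0,0,0,0,1],
    [0,0,0,0,0,0,1]
  ]
}}

```text
time: 32.03
tool_pos: [0.65, -0.1967, 0.2028]
tcp_rot: [2.22, 2.22, 0.002]
wrist_force: [0.6, 0.6, -0.3]
width: 1.001
grip_force: 0.0
```

```bash
python3 - <<'E'
from look import *
p,s=look('w17',[('turbine_shaft_1',SH,(.6515,-.195),.0085)])
rel(s,.4705,.062)
t=read_camera('top')
for m in masks_of(t,'comp_wheel_1'):
  b=m['bbox'];print(b, fit([(t,b,None)],WH,p2w(t,(b[0]+b[2])/2,(b[1]+b[3])/2,.005)[:2])[0] if b[1]>190 else '')
E
```

```text
turbine_shaft_1 0.81 [295. 143. 350. 213.]
turbine_shaft_1 fit [ 0.654  -0.1946] [-0.8 -3.5  0.8  0.9]
tcp [ 0.65   -0.1967  0.2028] [2.22e+00 2.22e+00 2.00e-03] 32.0333
tool shift [ 0.2587 -0.1795 -0.0008] yaw_y -0.00216066938221245
[298.9, 217.7, 322.6, 244.1] [0.46643476 0.06478076]
[258.1, 233.5, 283.0, 260.3] [0.42456759 0.17032736]
[251.1, 137.8, 270.5, 165.4] 
[351.3, 237.5, 382.5, 265.2] [ 0.4132067  -0.08225523]
```

>>> {"name": "drive_tool", "arguments": {
  "rows": [
    [0,0,0,0.012,-0.0085,0,1],
    [0,0,0,0.03,-0.021,0,1],
    [0,0,0,0.032,-0.022,0,1],
    [0,0,0,0.032,-0.022,0,1],
    [0,0,0,0.032,-0.022,0,1],
    [0,0,0,0.032,-0.022,0,1],
    [0,0,0,0.032,-0.022,0,1],
    [0,0,0,0.03,-0.021,0,1]
  ]
}}

```text
time: 32.9
tool_pos: [0.4862, 0.0369, 0.1996]
tcp_rot: [-2.22, -2.219, 0.003]
wrist_force: [1.5, 1.0, 0.5]
width: 0.997
grip_force: 0.0
```

>>> {"name": "drive_tool", "arguments": {
  "rows": [
    [0,0,0,0.0187,-0.014,0.02,1],
    [0,0,0,0.008,-0.005,0.035,1],
    [0,0,0,0,0,0.04,1],
    [0,0,0,0,0,0.04,1],
    [0,0,0,0,0,0.03,1],
    [0,0,0,0,0,0.015,1],
    [0,0,0,0,0,0,1],
    [0,0,0,0,0,0,1]
  ]
}}

```text
time: 33.57
tool_pos: [0.4676, 0.0621, 0.0196]
tcp_rot: [-2.219, -2.219, 0.006]
wrist_force: [0.3, 0.2, 0.1]
width: 1.0
grip_force: 0.0
```

>>> {"name": "drive_tool", "arguments": {
  "rows": [
    [0,0,0,0,0,0,1],
    [0,0,0,0,0,0,1]
  ]
}}

```text
time: 33.73
tool_pos: [0.4714, 0.0624, 0.023]
tcp_rot: [2.22, 2.22, 0.004]
wrist_force: [0.1, 0.3, 0.9]
width: 1.0
grip_force: 0.0
```

```bash
python3 - <<'E'
from look import *
p,s=look('w18',[('comp_wheel_1',WH,(.4705,.062),0)])
g=cv2.cvtColor(p['color'],cv2.COLOR_RGB2GRAY)
for r in (244,252,260): print(r,'black cols',np.where(g[r,180:460]<35)[0][[0,-1]]+180, [c for c in range(181,460) if (g[r,c]<35)!=(g[r,c-1]<35)])
E
```

```text
comp_wheel_1 0.93 [163.   1. 294.  96.]
comp_wheel_1 0.87 [263. 165. 373. 272.]
comp_wheel_1 fit [0.4712 0.0619] [ 0.3  1.1 -0.3 -2.4]
tcp [0.4714 0.0624 0.023 ] [2.22  2.22  0.004] 33.7333Traceback (most recent call last):
  File "<stdin>", line 4, in <module>
IndexError: index 0 is out of bounds for axis 0 with size 0
```

Centred within 1 mm, so I'll descend and grip.

>>> {"name": "drive_tool", "arguments": {
  "rows": [
    [0,0,0,0,0,0.02,1],
    [0,0,0,0,0,0.02,1],
    [0,0,0,0,0,0.01,0.95],
    [0,0,0,0,0,0.004,0.9],
    [0,0,0,0,0,0.001,0.9],
    [0,0,0,0,0,0,0.9],
    [0,0,0,0,0,0,0.9]
  ],
  "force": 30
}}

```text
time: 34.42
tool_pos: [0.4707, 0.0624, -0.0327]
tcp_rot: [2.221, 2.221, 0.002]
wrist_force: [-0.0, 0.0, 1.1]
width: 0.904
grip_force: 0.0
```

>>> {"name": "drive_tool", "arguments": {
  "rows": [
    [0,0,0,0,0,0.0015,0.88],
    [0,0,0,0,0,0.001,0.86],
    [0,0,0,0,0,0,0.84],
    [0,0,0,0,0,0,0.82],
    [0,0,0,0,0,0,0.8],
    [0,0,0,0,0,0,0.78]
  ]
}}

```text
time: 34.92
tool_pos: [0.4704, 0.0623, -0.0357]
tcp_rot: [2.221, 2.221, 0.001]
wrist_force: [0.3, 0.6, 2.4]
width: 0.78
grip_force: 2.7
```

>>> {"name": "drive_tool", "arguments": {
  "rows": [
    [0,0,0,0,0,0,0.76],
    [0,0,0,0,0,0,0.7],
    [0,0,0,0,0,0,0.6],
    [0,0,0,0,0,0,0.6],
    [0,0,0,0,0,0,0.6]
  ]
}}

```text
time: 35.33
tool_pos: [0.4705, 0.0623, -0.0348]
tcp_rot: [2.221, 2.221, 0.001]
wrist_force: [-2.8, -0.4, 9.9]
width: 0.749
grip_force: 29.9
```

>>> {"name": "drive_tool", "arguments": {
  "rows": [
    [0,0,0,0,0,-0.002,0.6],
    [0,0,0,0,0,-0.005,0.6],
    [0,0,0,0,0,-0.015,0.6],
    [0,0,0,0,0,-0.02,0.6],
    [0,0,0,0,0,-0.025,0.6],
    [0,0,0,0,0,-0.02,0.6],
    [0,0,0,0,0,-0.008,0.6],
    [0,0,0,0,0,0,0.6]
  ],
  "force": 40
}}

```text
time: 36.0
tool_pos: [0.4716, 0.0625, 0.061]
tcp_rot: [2.219, 2.219, 0.005]
wrist_force: [0.5, 0.3, -0.9]
width: 0.741
grip_force: 44.1
```

>>> {"name": "drive_tool", "arguments": {
  "rows": [
    [0,0,0,-0.0106,0.0125,0,0.6],
    [0,0,0,-0.023,0.027,0,0.6],
    [0,0,0,-0.026,0.031,0,0.6],
    [0,0,0,-0.026,0.031,0,0.6],
    [0,0,0,-0.026,0.031,0,0.6],
    [0,0,0,-0.025,0.029,0,0.6],
    [0,0,0,-0.016,0.018,0,0.6],
    [0,0,0,-0.007,0.008,0,0.6]
  ]
}}

```text
time: 36.67
tool_pos: [0.659, -0.1008, 0.0562]
tcp_rot: [-2.224, -2.219, 0.002]
wrist_force: [0.3, 1.3, -1.0]
width: 0.735
grip_force: 44.1
```

>>> {"name": "drive_tool", "arguments": {
  "rows": [
    [0,0,4.8,0,0,0.015,0.6],
    [0,0,0,0,0,0.015,0.6],
    [0,0,0,0,0,0,0.6],
    [0,0,0,0,0,0,0.6],
    [0,0,0,0,0,0,0.6],
    [0,0,0,0,0,0,0.6]
  ]
}}

```text
time: 37.17
tool_pos: [0.6575, -0.0971, 0.0294]
tcp_rot: [2.311, 2.127, 0.001]
wrist_force: [0.2, -0.1, -1.0]
width: 0.739
grip_force: 44.2
```

```bash
python3 - <<'E'
from look import *
p,s=draw('w19',(.66,-.0955),-4.8,.06)
z=s['tool_pos'][2]+.035
b=min([m['bbox'] for m in masks_of(p,'comp_wheel_1')],key=lambda b:abs((b[0]+b[2])/2-320));print(b)
r=least_squares(lambda q:(bb(silh(p,WH[:48],*q,0,z,s))-b)[[0,1,2]],(.66,-.0955));print('wheel',r.x,r.fun)
corkpegs(p,s,(.66,-.0955),90)
for u in silh(p,np.vstack([PEG,PEG*[1,1,.5]]),.66,-.0955,np.radians(-4.8),0,s): print(np.round(u))
E
```

```text
tcp [ 0.6575 -0.0971  0.0294]
tool shift [0.0019 0.0024 0.    ] yaw_y -4.767485933962633
[[244.5, 190.9, 389.5, 338.7], [0.0, 216.8, 6.3, 256.9]]
[244.5, 190.9, 389.5, 338.7]
wheel [ 0.65666411 -0.09765601] [-2.53373041  0.31438051  2.53157813]
blob [ 22  22 351] [262. 172.] [ 0.6288 -0.0613]
blob [ 23  22 350] [385. 172.] [ 0.6968 -0.067 ]
[264. 274.]
[259. 176.]
[381. 275.]
[387. 176.]
[268. 263.]
[263. 171.]
[377. 263.]
[382. 171.]
```

>>> {"name": "drive_tool", "arguments": {
  "rows": [
    [0,0,0,0.0022,0.0022,0.005,0.6],
    [0,0,0,0,0,0.012,0.6],
    [0,0,0,0,0,0.01,0.6],
    [0,0,0,0,0,0,0.6],
    [0,0,0,0,0,0,0.6],
    [0,0,0,0,0,0,0.6]
  ]
}}

```text
time: 37.82
tool_pos: [0.6591, -0.0952, 0.0011]
tcp_rot: [-2.312, -2.126, 0.001]
wrist_force: [-0.5, -0.5, -2.3]
width: 0.734
grip_force: 44.2
```

```bash
python3 - <<'E'
from look import *
s=status.read_state();p=read_camera('wrist')
z=s['tool_pos'][2]+.035
b=min([m['bbox'] for m in masks_of(p,'comp_wheel_1')],key=lambda b:abs((b[0]+b[2])/2-320));print(b)
r=least_squares(lambda q:(bb(silh(p,WH[:48],*q,0,z,s))-b)[[0,1,2]],(.66,-.0955));print('wheel',r.x,r.fun,s['tool_pos'])
corkpegs(p,s,(.66,-.0955),90)
E
```

```text
[246.4, 187.8, 392.1, 340.6]
wheel [ 0.65946321 -0.0944541 ] [-2.37948998  0.29468853  2.37288204] [ 0.65907436 -0.09523623  0.00114489]
blob [ 26  26 501] [250. 188.] [ 0.6291 -0.0611]
blob [ 27  26 484] [393. 188.] [ 0.6967 -0.0667]
```

>>> {"name": "drive_tool", "arguments": {
  "rows": [
    [0,0,0,0,0.0005,0.008,0.6],
    [0,0,0,0,0,0.006,0.6],
    [0,0,0,0,0,0.004,0.6],
    [0,0,0,0,0,0.002,0.6],
    [0,0,0,0,0,0,0.6],
    [0,0,0,0,0,0,0.6]
  ]
}}

```text
time: 38.42
tool_pos: [0.6598, -0.0953, -0.0185]
tcp_rot: [-2.312, -2.126, 0.001]
wrist_force: [-0.2, 0.2, -1.3]
width: 0.737
grip_force: 44.2
```

>>> {"name": "drive_tool", "arguments": {
  "rows": [
    [0,0,0,0,0,0.001,0.6],
    [0,0,0,0,0,0,0.6]
  ]
}}

```text
time: 38.58
tool_pos: [0.6603, -0.0954, -0.0189]
tcp_rot: [2.312, 2.126, 0.0]
wrist_force: [-0.1, 0.3, -1.1]
width: 0.735
grip_force: 44.2
```

>>> {"name": "drive_tool", "arguments": {
  "rows": [
    [0,0,0,0,0,0.001,0.6],
    [0,0,0,0,0,0,0.6]
  ]
}}

```text
time: 38.75
tool_pos: [0.6602, -0.0954, -0.02]
tcp_rot: [2.312, 2.126, 0.0]
wrist_force: [-0.4, 0.2, -1.1]
width: 0.735
grip_force: 44.2
```

>>> {"name": "drive_tool", "arguments": {
  "rows": [
    [0,0,0,0,0,0.001,0.6],
    [0,0,0,0,0,0,0.6]
  ]
}}

```text
time: 38.92
tool_pos: [0.6603, -0.0954, -0.0203]
tcp_rot: [2.312, 2.126, 0.0]
wrist_force: [-2.6, 0.2, 3.6]
width: 0.733
grip_force: 45.4
```

>>> {"name": "drive_tool", "arguments": {
  "rows": [
    [0,0,0,0,0,0.0005,0.6],
    [0,0,0,0,0,0,0.6]
  ]
}}

```text
time: 39.08
tool_pos: [0.6603, -0.0954, -0.0203]
tcp_rot: [2.312, 2.126, 0.0]
wrist_force: [-3.2, -0.2, 6.9]
width: 0.737
grip_force: 46.2
```

>>> {"name": "drive_tool", "arguments": {
  "rows": [
    [0,0,0,0,0,0,0.78],
    [0,0,0,0,0,0,0.85],
    [0,0,0,0,0,0,0.95],
    [0,0,0,0,0,0,1],
    [0,0,0,0,0,0,1],
    [0,0,0,0,0,-0.01,1],
    [0,0,0,0,0,-0.03,1],
    [0,0,0,0,0,-0.04,1]
  ]
}}

```text
time: 39.75
tool_pos: [0.6562, -0.0946, 0.0551]
tcp_rot: [-2.307, -2.122, 0.008]
wrist_force: [0.1, -0.5, 0.3]
width: 0.999
grip_force: 0.0
```

>>> {"name": "drive_tool", "arguments": {
  "rows": [
    [0,0,0,0,0,-0.04,1],
    [0,0,0,0,0,-0.04,1],
    [0,0,0,0,0,-0.04,1],
    [0,0,0,0,0,-0.02,1],
    [0,0,0,0,0,0,1],
    [0,0,0,0,0,0,1],
    [0,0,0,0,0,0,1]
  ]
}}

```text
time: 40.33
tool_pos: [0.6593, -0.0952, 0.1977]
tcp_rot: [-2.312, -2.126, 0.001]
wrist_force: [-0.2, -0.4, -0.3]
width: 0.996
grip_force: 0.0
```

```bash
python3 - <<'E'
from look import *
p,s=look('w20',[('comp_wheel_1',WH,(.66,-.095),.014),('turbine_shaft_1',SH,(.6515,-.195),.0085)])
corkpegs(p,s,(.66,-.095),70);save(p,'w20raw')
E
```

```text
turbine_shaft_1 0.57 [295. 231. 345. 346.]
comp_wheel_1 0.89 [ 74. 144. 139. 205.]
comp_wheel_1 0.86 [287. 139. 353. 200.]
comp_wheel_1 fit [ 0.6603 -0.0963] [ 1.9 -0.5 -1.9  0.5]
turbine_shaft_1 fit [ 0.652 -0.197] [-1.5 -0.8  1.4  0.6]
tcp [ 0.6593 -0.0952  0.1977] [-2.312e+00 -2.126e+00  1.000e-03] 40.3333
blob [11 11 89] [287. 142.] [ 0.6282 -0.0618]
blob [12 11 92] [353. 142.] [ 0.6971 -0.0676]
blob [10 11 83] [289. 195.] [ 0.6233 -0.1196]
blob [11 11 84] [351. 195.] [ 0.6924 -0.1254]
```

>>> {"name": "drive_tool", "arguments": {
  "rows": [
    [0,0,0,0,-0.02,0,1],
    [0,0,0,0,-0.035,0,1],
    [0,0,0,0,-0.04,0,1],
    [0,0,0,0,-0.04,0,1],
    [0,0,0,0,-0.035,0,1],
    [0,0,0,0,-0.02,0,1],
    [0,0,0,0,0,0,1],
    [0,0,0,0,0,0,1]
  ]
}}

```text
time: 41.15
tool_pos: [0.4695, -0.0792, 0.1973]
tcp_rot: [-2.312, -2.125, 0.001]
wrist_force: [0.3, 0.6, 0.2]
width: 1.0
grip_force: 0.0
```

```bash
python3 - <<'E'
from look import *
a=cv2.imread('pics/w20raw.png')[40:300,190:450];t=read_camera('top');c=read_camera('scene')
T=cv2.resize(t['color'][120:250,190:450,::-1],(800,400)[:1]+(300,),interpolation=2);T=cv2.resize(t['color'][120:250,190:450,::-1],(600,300),interpolation=2)
C=cv2.resize(c['color'][90:260,160:500,::-1],(540,270),interpolation=2)
im=np.zeros((580,800,3),np.uint8);im[:300,:600]=T;im[305:575,:540]=C;im[310:570,540:800]=a;cv2.imwrite('pics/fin.png',im)
for m in masks_of(t,'comp_wheel_1'): print(m['bbox'])
E
```

```text
[246.5, 139.5, 270.8, 164.9]
[357.1, 144.2, 385.3, 172.0]
[256.8, 233.3, 282.5, 260.3]
[353.8, 241.0, 359.8, 258.0]
```

View pics/fin.png

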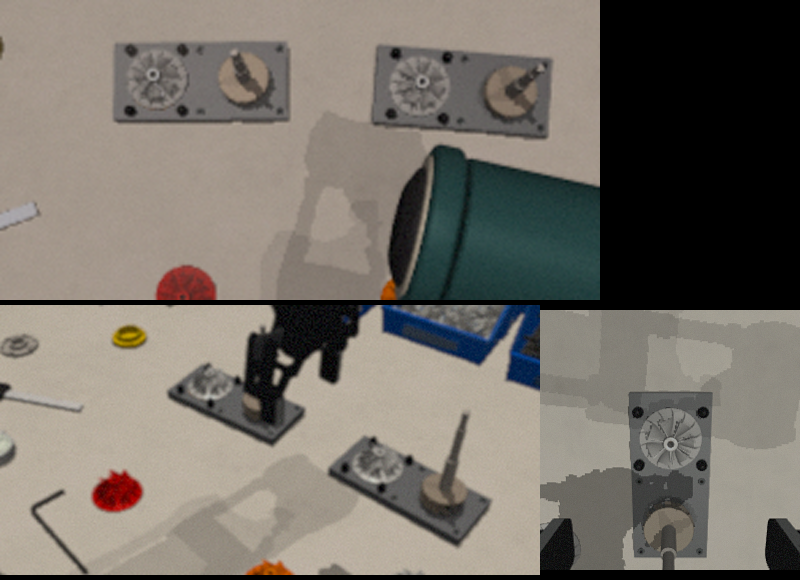

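Both wheels lie flat between their pegs, at (155,78) and (420,85) in the top crop. Both shafts stand upright in their holes and the arm is clear, so I'm handing in.

```bash
python3 -c "
from workcell import workorder
print(workorder.finish_job())"
```

```text
the job is handed in; nothing more can be done
None
```

I loaded both rotors and handed the job in at about 41 s: each shaft stands upright in its carrier's hole with its own compressor wheel flat between that carrier's pegs, and I left the odd wheel alone. The hand-in returned no verdict.

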